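# Close and latch the split casting mould

### The arm

A 6-joint arm with a two-finger parallel gripper is mounted at the origin on a cart in front of the work surface, level with it; the furniture and walls round the work are solid. World frame = base frame: x ahead of the robot, y to its left, z up, the work surface at z = 0. Lengths are in mm, angles in degrees, forces in N, time in s.
With the tool pointing down it reaches from about 400 to 925 mm from the base axis. Payload 3.4 kg.
Tool frame: the origin (TCP) lies at the very end of the fingers, on their centre line; the grasp point (between the pads) lies 19 mm behind it; z points along the fingers, y is the direction in which the jaws open and shut (so a half turn about z gives the same grasp; the last joint's range is limited). The gripper opens to 85 mm and grips with 20 to 120 N. Pads are 22 mm wide; open, the fingers measure 114 mm over their backs; the gripper's body (76 mm by 85 mm) begins 54 mm behind the grasp point. The pads swing forward as they close: fully open they stand 13 mm farther back than shut.
Start: joints at [-74.57, 17.578, 86.31, -0, 76.112, -4.211], TCP at [193.248, -541.559, 231.305] pointing down, gripper open.
Joint ranges: [-179.03, 179.03], [-60, 130.46], [8.19, 133.38], [-81.62, 261.62], [5.75, 156.47], [-153.77, 153.77]. Speed limits (degrees/s): [147.25, 147.25, 180, 180, 180, 180].

### API

Orientations are given as [roll, pitch, yaw] about the fixed x, y, z axes, in that order (R = Rz(yaw) Ry(pitch) Rx(roll)).
In Python, from cell import manip, camera, silhouettes gives the robot as it stands. The module is installed in compiled form; this text tells all that it offers.
- The arm moves only by the tool carry_out, never from a script. Its argument "targets" is a list of rows, each an object of numbers: "hand": the opening in per cent of the stroke, from 0 (shut) to 100 (fully open); "dx", "dy", "dz": the shift along the tool's x, y, z in mm; "spin": the turn about the tool's z in degrees. A call has exactly 10 rows; each row is the pose to reach, as a shift and turn from the pose commanded when the call began, along the tool's axes at that moment; what a row does not reach only later rows make up. A row lasts 1/12 s, in which the tool goes at most 41.7 mm and 7.16 degrees, less where a joint would pass 70% of its speed; a pose out of reach is approached as far as the arm can. A call with a gripper value outside its range is refused whole. The fingers move at their own pace and stop on an object; "squeeze" is the grip in N (left out, the last holds). Time passes only in rows, so rows that repeat a pose let the fingers close, or fill a call up. It gives the time, the measured TCP pose, the force and the opening at its end, in the units of the state.
- manip.observe(): the state, without advancing time (a new reading comes with each control period).
- camera(name): name is "side" or "top" or "wrist"; returns a dict with "frame" (420x560x3 uint8, red, green, blue), "K" (3x3 intrinsics, pixels), "rvec" (rotation vector, rad) and "tvec" (3), from world to camera coordinates, as OpenCV has them; the wrist camera has in their place "mount" (4x4, takes a point from camera to tool coordinates, whose origin is the TCP and whose axes are the flange's). Camera axes: x right, y down, z forward; pixel columns grow to the right and rows downward; lengths in mm; the calibration is good to about 2 mm. A picture is of the moment at which its call begins: read the wrist's pose just before it. There is no depth.
- manip.finish_job(): hands the job in, once; it reports no verdict.
Trained networks look in the newest picture that a camera, given by its name, has taken for a name from the list of things; names that differ only in an ending like _2 or _b are one class to them, and where a whole thing is asked for, a point or a joint stands for the part that bears it (a point fixed in the world has none). Each returns a list of dicts, best first, with "score" (0 to 1); they miss things now and then, are a little off and sometimes report something else, mostly with a low value. They report only what shows in the picture. A call takes as long as a camera call.
- silhouettes(camera, name): "mask" (420x560 bool, what is visible of it) and "point" ([row, column] in pixels, amid what is visible of it).
The state is a dict: "t": time; "joints": joint angles; "qd": joint speeds; "effort": joint torques, N m; "tool_pos": TCP position; "tcp_rot": TCP orientation; "force": force on the tool from outside, world axes, zero at the start; "torque": the same for the moment, N m; "grip_width": finger opening in mm.
Only numpy, scipy, OpenCV 4.12 (cv2) and the standard library are available. Lean on these libraries where they do the work, as an engineer would, in place of code of your own. Each camera call takes 0.05 s, during which the arm holds its last target.

### The job

Get the split casting mould ready for pouring: push its sliding half up against the sealing cords of the fixed half, draw the latch loop over the keeper and snug under its lip, then press the latch lever down over centre until it sits firmly on its rubber stop, and leave it latched. Go by feel: the stop's height is not known beforehand, a firm push of 10 to 15 N is plenty to seat the lever, and neither lever nor sliding half may be pushed with more than 25 N. Leave the other things on the bench where they are.

Things in the scene. Friction and masses are not known exactly. Their poses are not given: they have to be found in the camera images.
- mould: two-part aluminium casting mould on a dark base plate (220 x 156 x 12 mm), fixed to the bench. Blocks 136 mm wide, tops 62 mm above the bench, a steel draw latch along the middle of the top, working in the plane y = 0. Origin on the bench below the lever pivot; x level from lever to keeper (roughly away from the robot), y left, z up. Base plate x = -84 to 136 mm, fixed half x = -70 to 22
- mould_slide (a joint): travel (m) of the sliding half along the mould's +x on two guide rods: about 0.001 = latched tight, 0.0035 = just touches the red sealing cords, 0.028 to 0.040 at the start. Slides with about 2 N of friction, stays where left; below 0.0035 the cords resist with 34 N/mm
- slide_back (a point): on the far (+x) face of the sliding half, mid width, 12 mm below its top edge (50 mm above the bench). Push here towards the mould's -x. The 8 mm guide rods stick out of this face 60 mm to either side of the middle, 30 mm above the bench, with 14 mm collars that end 133 mm from the mould's origin
- keeper (a point): keeper seat on top of the sliding half, 11 mm above the block: centre of the loop's bar when seated. The keeper is a 14 mm wide steel hook open to the mould's +x: its post's face is 2.5 mm to the -x side of this point; its lip reaches 2.5 mm past this point to +x, underside 3 mm and top 7 mm above this point. A 3 mm plate leaves 8 mm free below this point. Moves with the sliding half
- latch_lever (a joint): lever angle (rad) about lever_pivot: 0 = level, pointing to the mould's -x; 1.57 = upright; opens to 2.1; starts at 1.15 to 1.9. Stays where left (friction 0.04 N m). With the loop hooked and the half on its cords, the draw starts near 1.0, the push at the pad peaks at 6 to 9 N near 0.6, dead centre is at about 0.18; below it the latch pulls the lever down by itself
- lever_pivot (a point): axis of the lever (along the mould's y), 16 mm above the block's top, 78 mm above the bench
- lever_pad (a point): middle of the red thumb pad on the lever's outer face, 48 mm from the pivot along the lever, 8 mm off the line through the pivot. This face looks up when the lever is level and to the mould's +x when it is upright. The lever is 34 mm wide and 62 mm long; its rolled end stands 3.5 mm proud of this face
- stop_foot (a point): foot of the rubber-tipped stop screw, on the block's top 44 mm from the pivot on the lever's side. The lever ends up resting on its rubber tip, which is set to a height of 18 to 24 mm, different each time and not measured: the lever bottoms anywhere from -0.07 to +0.07 rad, to be felt
- loop_bar (a point): centre of the loop's cross bar (5 mm thick, along the mould's y, 22 mm between the two 5 mm side wires that run to loop_pin, 63.6 mm away). To hook it: over the lip, down behind it, then drawn back (to the mould's -x) against the post so that it sits under the lip. Left slack behind the keeper, it can lift off again when the lever is pressed
- loop_pin (a point): pin on the lever, 15 mm from the pivot towards the lever's end, on which the loop turns. Its friction (0.026 N m) just holds the loop where it is put, so the loop swings along with the lever unless the keeper holds it
- loop_tab (a point): centre of the black finger roller on top of the loop's end tab: 10 mm thick, 34 mm wide along the mould's y (wider than the loop), to be pinched end to end from above; it turns freely on its pin, so the loop can swing while the roller is held. With the loop level it is 8 mm beyond and 20 mm above the bar. Moving it moves loop and lever together
- bottle_amber: brown glass bottle with black cap, 60 mm across, 119 mm high, standing; leave alone. Origin under its centre
- dropper_a: small brown bottle, 31 mm across, 69 mm high, standing; leave alone
- beaker_100: empty glass beaker, 54 mm across, 68 mm high; leave alone
- tape_roll: yellow roll of tape lying flat, 69 mm across, 19 mm high; leave alone
- screwdriver: red-handled screwdriver, 188 mm long, lying behind the mould; leave alone
- marker_blue: blue and white marker, 136 mm long, lying flat; leave alone

How it is judged:
By the outcome, as a careful person would: the job done as asked, in the order asked, and still so for the second after the job is handed in, with the robot touching nothing.
It also fails if it takes over 72 s, if anything falls off the work surface, if the arm or the gripper's body presses on something with over 40 N, if the wrist force passes 120 N, or if a joint passes its speed limit or range.

## Working session

There is one attempt and no reset: what is moved stays moved. The work goes in short steps, Python scripts to look and compute and a tool call to move; the robot and the scene stay as the last step left them, time stands still between calls to the robot, and variables do not carry over. Pictures are saved under pics/ and viewed, and the job is handed in when it is done.

Besides the shell and the picture viewer there is one more tool, called after "Request:" by a JSON object that holds its "method" and its "body", one argument or row to a line. carry_out: Moves the arm, as the interface text tells. Its arguments: {"type":"object","properties":{"targets":{"type":"array"},"squeeze":{"type":"number"}},"required":["targets"]}

```bash
mkdir -p pics; ls
python3 - <<'E'
from cell import manip,camera,silhouettes
import cv2,numpy as np
s=manip.observe();print(s)
for n in ["side","top","wrist"]:
    c=camera(n);cv2.imwrite(f"pics/a_{n}.png",cv2.cvtColor(c["frame"],cv2.COLOR_RGB2BGR))
    print(n,c["K"].tolist(),{k:np.round(c[k],4).tolist() for k in c if k in("rvec","tvec","mount")})
    if n!="wrist":
        R=cv2.Rodrigues(np.array(c["rvec"],float))[0];print("cam pos",-R.T@np.ravel(c["tvec"]), "fwd",R[2])
        for o in ["mould","mould_slide","slide_back","keeper","latch_lever","lever_pivot","lever_pad","loop_bar","loop_pin","loop_tab","stop_foot"]:
            r=silhouettes(n,o);print(o,[(round(q["score"],2),np.round(q["point"],1).tolist(),int(q["mask"].sum())) for q in r[:2]])
E
```

```text
pics
{'t': 0.0, 'joints': array([-7.45693147e+01,  1.76214425e+01,  8.63850967e+01,  8.26447594e-04,
        7.61113971e+01, -4.21217241e+00]), 'qd': array([ 0.09083447,  0.02166839,  0.01894527, -0.03136074,  0.0775885 ,
        0.00514814]), 'effort': array([-2.01471288e-03, -4.57556355e+01, -2.51919240e+01, -3.91683579e-04,
        1.33012421e-02, -7.47526286e-06]), 'tool_pos': array([ 193.07211997, -540.85750604,  230.38127921]), 'tcp_rot': array([-1.79882441e+02, -9.46213638e-03,  1.96426488e+01]), 'force': array([ 0.01281326, -0.07052944, -0.29847014]), 'torque': array([-0.03191264,  0.01473257, -0.00522432]), 'grip_width': 85.46124679621074}
side [[528.80710920869, 0.0, 284.80896029210936], [0.0, 528.80710920869, 209.8053577787102], [0.0, 0.0, 1.0]] {'rvec': [2.1703, -0.2182, 0.1468], 'tvec': [-644.1723, 123.9062, 1253.5106]}
cam pos [  408.06499974 -1069.30113335   831.67156057] fwd [ 0.18665408  0.80006075 -0.570143  ]
mould [(0.95, [246.5, 251.2], 5243), (0.25, [163.9, 276.6], 210)]
mould_slide [(0.85, [240.8, 277.0], 1252), (0.44, [166.7, 295.0], 710)]
slide_back [(0.56, [
[... 805 characters left out ...]
)]
keeper [(0.8, [228.2, 292.1], 1517)]
latch_lever [(0.47, [255.9, 294.9], 222), (0.2, [245.6, 290.2], 114)]
lever_pivot [(0.84, [256.1, 297.2], 6171), (0.45, [200.4, 131.4], 218)]
lever_pad [(0.49, [254.4, 288.6], 241)]
loop_bar [(0.44, [246.4, 295.2], 167), (0.42, [258.2, 294.9], 6118)]
loop_pin [(0.77, [259.7, 296.5], 275), (0.58, [233.3, 294.2], 1512)]
loop_tab [(0.66, [247.1, 295.1], 220)]
stop_foot [(0.6, [253.5, 289.4], 6071)]
wrist [[299.25283779459033, 0.0, 276.01835035194017], [0.0, 299.25283779459033, 211.05474539137924], [0.0, 0.0, 1.0]] {'mount': [[-0.0003, -0.9484, -0.3172, 81.3506], [1.0, -0.0003, -0.0003, -0.6709], [0.0002, -0.3172, 0.9484, -143.0317], [0.0, 0.0, 0.0, 1.0]]}
```

View pics/a_side.png

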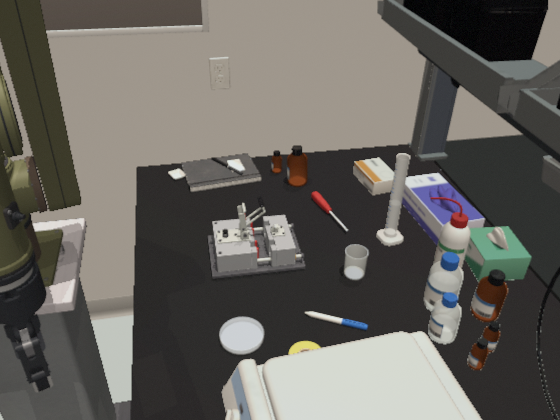

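View pics/a_top.png

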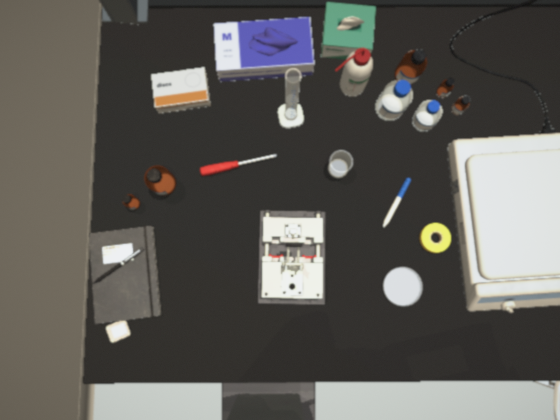

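Run:
```python
import cv2
a=cv2.imread("pics/a_side.png")[150:310,190:350];b=cv2.imread("pics/a_top.png")[190:330,230:370]
cv2.imwrite("pics/a_sz.png",cv2.resize(a,(600,600),interpolation=cv2.INTER_CUBIC));cv2.imwrite("pics/a_tz.png",cv2.resize(b,(600,600),interpolation=cv2.INTER_CUBIC))
```

```text
(no output)
```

View pics/a_sz.png

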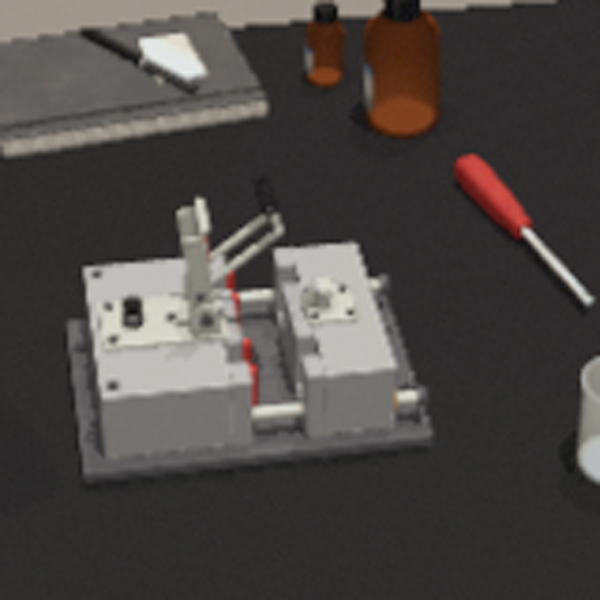

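View pics/a_tz.png

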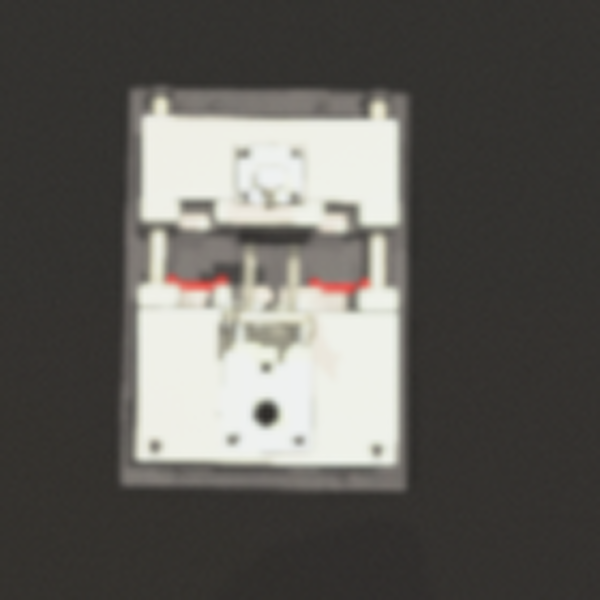

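Side view: mould with lever nearly upright (~px 243,215), loop rising to the roller (~px 261,200), slide open. Top view: plate corners about (260,211), (325,212), (325,304), (258,304). I'll fit the pose.

```bash
cat > h.py <<'E'
import numpy as np,cv2
from scipy.optimize import least_squares
from scipy.spatial.transform import Rotation as Ro
CAM={"side":([[528.8071,0,284.809],[0,528.8071,209.8054],[0,0,1]],[2.1703,-.2182,.1468],[-644.1723,123.9062,1253.5106]),
"top":([[513.7709,0,280.0305],[0,513.7709,214.7604],[0,0,1]],[2.1343,-2.1488,.1694],[-44.3007,663.2421,1138.953])}
KW=np.array([[299.2528,0,276.0184],[0,299.2528,211.0547],[0,0,1]])
def proj(cam,P):
    K,r,t=CAM[cam];return cv2.projectPoints(np.array(P,float).reshape(-1,3),np.array(r),np.array(t),np.array(K),None)[0].reshape(-1,2)
def wproj(pos,rpy,mount,P):
    T=np.eye(4);T[:3,:3]=Ro.from_euler('xyz',rpy,degrees=True).as_matrix();T[:3,3]=pos
    M=np.linalg.inv(T@np.array(mount));P=np.array(P,float).reshape(-1,3)
    c=P@M[:3,:3].T+M[:3,3];u=c@KW.T;return u[:,:2]/u[:,2:]
def m2w(pose,P):
    x,y,a=pose;P=np.array(P,float).reshape(-1,3);c,s=np.cos(a),np.sin(a)
    return np.c_[x+c*P[:,0]-s*P[:,1],y+s*P[:,0]+c*P[:,1],P[:,2]]
def lev(th): # pad, tip(end outer), pin
    d=np.array([-np.cos(th),np.sin(th)]);n=np.array([np.sin(th),np.cos(th)]);p=np.array([0,78.])
    return p+48*d+8*n,p+62*d+8*n,p+15*d
def loop(th,ph): # ph: angle of loop above level toward +x
    pin=lev(th)[2];d=np.array([np.cos(ph),np.sin(ph)]);n=np.array([-np.sin(ph),np.cos(ph)])
    return pin+63.6*d, pin+71.6*d+20*n
E
python3 - <<'E'
from h import *
px={"top":np.array([(259.9,211),(325.2,212.2),(324.7,304.1),(258.5,303.6)])}
cor=[(136,78,12),(136,-78,12),(-84,-78,12),(-84,78,12)]
sz=600/160
side=np.array([(190+82/sz,150+478/sz),(190+432/sz,150+437/sz)])
# side: near-left base bottom corner ( -84,-78 ), near-right (136,-78) at z~6
sc=[(-84,-78,12),(136,-78,12)]
side=np.array([(190+85/sz,150+467/sz),(190+431/sz,150+428/sz)])
blk=[(-70,68,62),(-70,-68,62),(-70,-68,62)]
def f(p):return np.r_[(proj("top",m2w(p,cor))-px["top"]).ravel(),(proj("side",m2w(p,sc))-side).ravel()]
r=least_squares(f,[480,-60,0]);print(r.x,np.degrees(r.x[2]),r.fun.round(1))
p=r.x
# roller & lever tip from side image: assume y=0
obs=np.array([190+265/sz,150+192/sz]);
for th in (1.3,1.4,1.5,1.6,1.7):
    print(th,proj("side",m2w(p,[(lev(th)[1][0],0,lev(th)[1][1])])))
print('tip obs',190+202/sz,150+203/sz,'roller obs',obs)
def g(v):return proj("side",m2w(p,[(v[0],0,v[1])]))[0]-obs
v=least_squares(g,[50,130]).x;print('roller',v)
print([ (th,np.hypot(*(v-lev(th)[2]))) for th in (1.2,1.3,1.4,1.5,1.6,1.7)])
# slide: back top edge in the top img: crop y 115 => px ; mid x
o=np.array([230+268/4.286,190+116/4.286])
v=least_squares(lambda v:proj("top",m2w(p,[(v[0],v[1],62)]))[0]-o,[90,0]).x;print('back edge',v)
o=np.array([230+268/4.286,190+225/4.286])
v=least_squares(lambda v:proj("top",m2w(p,[(v[0],v[1],62)]))[0]-o,[90,0]).x;print('front edge',v)
o=np.array([230+268/4.286,190+308/4.286])
v=least_squares(lambda v:proj("top",m2w(p,[(v[0],v[1],62)]))[0]-o,[90,0]).x;print('fixed front edge(22)',v)
o=np.array([230+268/4.286,190+462/4.286])
v=least_squares(lambda v:proj("top",m2w(p,[(v[0],v[1],62)]))[0]-o,[90,0]).x;print('fixed back edge(-70)',v)
E
```

```text
[ 5.41725815e+02 -7.46249172e+01 -1.96745644e-02] -1.1272695014273404 [-0.6 -0.3 -0.8 -0.6 -0.3  0.6 -1.   0.2 -0.4  1.9  0.9  1.9]
1.3 [[239.29455492 208.40514984]]
1.4 [[241.98635156 207.95476665]]
1.5 [[244.69169525 207.7275242 ]]
1.6 [[247.38119614 207.72528802]]
1.7 [[250.02582737 207.94728522]]
tip obs 243.86666666666667 204.13333333333333 roller obs [260.66666667 201.2       ]
roller [ 40.75781922 154.55670818]
[(1.2, np.float64(77.7790551576662)), (1.3, np.float64(76.55850166840591)), (1.4, np.float64(75.44316056192518)), (1.5, np.float64(74.44913860827403)), (1.6, np.float64(73.5914681921425)), (1.7, np.float64(72.88366738723484))]
back edge [114.07712823  -0.5474029 ]
front edge [55.47714072 -1.07437252]
fixed front edge(22) [11.45652601 -1.47023484]
fixed back edge(-70) [-68.87600768  -2.19263781]
```

```bash
cat >> h.py <<'E'
def rel(cmd_pos,yaw,tgt,tyaw=None):
    a=np.radians(yaw);d=np.array(tgt)-np.array(cmd_pos)
    print("dx %.1f dy %.1f dz %.1f spin %s"%(np.cos(a)*d[0]+np.sin(a)*d[1],np.sin(a)*d[0]-np.cos(a)*d[1],-d[2],None if tyaw is None else round(yaw-tyaw,2)))
E
python3 -c "
from h import *
rel([193.25,-541.56,231.3],19.64,[560,-230,190],-1.13)"
```

```text
dx 450.1 dy -170.2 dz 41.3 spin 20.77
```

Request:
{"method": "carry_out", "body": {
  "targets": [
    {"dx": 36,"dy": -14,"dz": -10,"spin": 3,"hand": 0},
    {"dx": 72,"dy": -28,"dz": -20,"spin": 6,"hand": 0},
    {"dx": 108,"dy": -41,"dz": -20,"spin": 9,"hand": 0},
    {"dx": 144,"dy": -55,"dz": -20,"spin": 12,"hand": 0},
    {"dx": 180,"dy": -68,"dz": -15,"spin": 15,"hand": 0},
    {"dx": 216,"dy": -82,"dz": -10,"spin": 18,"hand": 0},
    {"dx": 252,"dy": -96,"dz": 0,"spin": 20.8,"hand": 0},
    {"dx": 288,"dy": -109,"dz": 5,"spin": 20.8,"hand": 0},
    {"dx": 324,"dy": -123,"dz": 10,"spin": 20.8,"hand": 0},
    {"dx": 360,"dy": -136,"dz": 15,"spin": 20.8,"hand": 0}
  ]
}}

```text
t: 2.08
tool_pos: [487.8, -290.9, 216.2]
tcp_rot: [180.0, -0.0, -1.2]
force: [-0.4, -1.0, 0.4]
grip_width: 0.0
```

```bash
python3 -c "
from h import *
from cell import manip
s=manip.observe();print(s['t'],s['tool_pos'],s['tcp_rot'],s['force'],s['grip_width'])"
```

```text
2.0833 [ 487.76757525 -290.8685747   216.15249014] [ 1.79993918e+02 -4.19001294e-03 -1.15111479e+00] [-0.37897632 -1.01424102  0.37892341] 0.03924859477157515
```

Request:
{"method": "carry_out", "body": {
  "targets": [
    {"dx": 14,"dy": -12,"dz": 5},
    {"dx": 28,"dy": -24,"dz": 10},
    {"dx": 42,"dy": -36,"dz": 16},
    {"dx": 56,"dy": -48,"dz": 20},
    {"dx": 65,"dy": -56,"dz": 24},
    {"dx": 71,"dy": -61,"dz": 26},
    {"dx": 71,"dy": -61,"dz": 26},
    {"dx": 71,"dy": -61,"dz": 26},
    {"dx": 71,"dy": -61,"dz": 26},
    {"dx": 71,"dy": -61,"dz": 26}
  ]
}}

```text
schema error: expected keys hand, dx, dy, dz, spin
```

```bash
cat > snap.py <<'E'
import sys
from h import *
from cell import manip,camera
import json
tag=sys.argv[1];cams=sys.argv[2].split(',')
s=manip.observe();print(round(s['t'],2),s['tool_pos'].round(2),s['tcp_rot'].round(2),s['force'].round(2),round(s['grip_width'],1))
for n in cams:
    c=camera(n);cv2.imwrite(f"pics/{tag}_{n}.png",cv2.cvtColor(c["frame"],cv2.COLOR_RGB2BGR))
    if n=="wrist": json.dump(dict(pos=s['tool_pos'].tolist(),rpy=s['tcp_rot'].tolist(),mount=np.array(c['mount']).tolist()),open(f"pics/{tag}.json","w"))
E
python3 snap.py b wrist
```

```text
2.08 [ 487.77 -290.87  216.15] [179.99  -0.    -1.15] [-0.38 -1.01  0.38] 0.0
```

View pics/b_wrist.png

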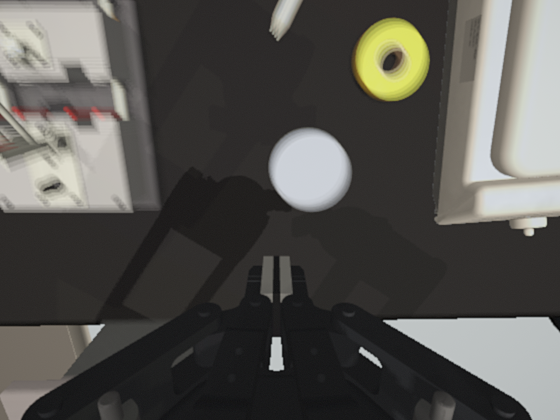

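Request:
{"method": "carry_out", "body": {
  "targets": [
    {"hand": 0,"dx": 12,"dy": -18,"dz": 5,"spin": 0},
    {"hand": 0,"dx": 24,"dy": -36,"dz": 10,"spin": 0},
    {"hand": 0,"dx": 36,"dy": -54,"dz": 16,"spin": 0},
    {"hand": 0,"dx": 48,"dy": -72,"dz": 20,"spin": 0},
    {"hand": 0,"dx": 56,"dy": -84,"dz": 24,"spin": 0},
    {"hand": 0,"dx": 60,"dy": -90,"dz": 26,"spin": 0},
    {"hand": 0,"dx": 60,"dy": -90,"dz": 26,"spin": 0},
    {"hand": 0,"dx": 60,"dy": -90,"dz": 26,"spin": 0},
    {"hand": 0,"dx": 60,"dy": -90,"dz": 26,"spin": 0},
    {"hand": 0,"dx": 60,"dy": -90,"dz": 26,"spin": 0}
  ]
}}

```text
t: 2.97
tool_pos: [548.0, -204.7, 190.7]
tcp_rot: [180.0, -0.0, -1.2]
force: [0.5, -0.0, -0.3]
grip_width: -0.0
```

```bash
python3 snap.py c wrist
```

```text
2.97 [ 547.98 -204.74  190.65] [ 1.7997e+02 -1.0000e-02 -1.2200e+00] [ 0.48 -0.03 -0.26] -0.0
```

View pics/c_wrist.png

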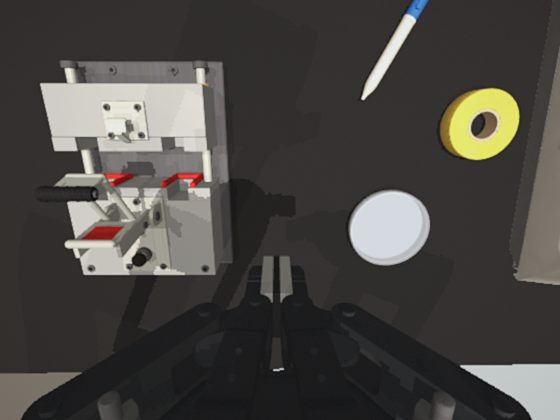

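Run:
```python
import cv2
a=cv2.imread("pics/c_wrist.png")
cv2.imwrite("pics/c_z1.png",cv2.resize(a[45:290,25:245],None,fx=2.4,fy=2.4,interpolation=cv2.INTER_CUBIC))
```

```text
(no output)
```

View pics/c_z1.png

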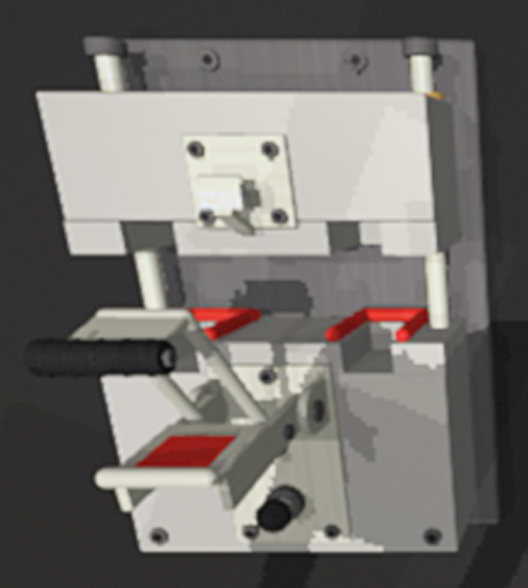

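```bash
cat > fit.py <<'E'
from h import *
import json
W=json.load(open("pics/c.json"))
def P(L): return np.array([(25+u/2.4,45+v/2.4) for u,v in L])
obs=P([(472,40),(497,522),(457,550),(142,550)])
mod=[(136,-78,12),(-84,-78,12),(-70,-68,62),(-70,68,62)]
wp=lambda p,M:wproj(W['pos'],W['rpy'],W['mount'],m2w(p,M))
r=least_squares(lambda p:(wp(p,mod)-obs).ravel(),[541,-75,-.02]);p=r.x;print(p,np.degrees(p[2]),r.fun.round(1))
b=P([(38,92),(428,95)])
r=least_squares(lambda v:(wp(p,[(v[0],68,62),(v[0],-68,62)])-b).ravel(),[110]);print('xback',r.x,r.fun.round(1))
b=P([(30,357),(170,357)])
r=least_squares(lambda v:(wp(p,[(v[0],17+v[2],v[1]),(v[0],-17+v[2],v[1])])-b).ravel(),[41,150,0]);print('roller x z dy',r.x,r.fun.round(1))
ro=r.x[:2]
b=P([(100,480),(213,480)])
r=least_squares(lambda v:(wp(p,[(v[0],17+v[2],v[1]),(v[0],-17+v[2],v[1])])-b).ravel(),[0,140,0]);print('rolled end x z dy',r.x,r.fun.round(1))
e=r.x[:2]-[0,78];print('dist',np.hypot(*e),'ang',np.arctan2(e[1],-e[0]),'minus off',np.arctan2(8,60))
for th in (1.2,1.3,1.4,1.5,1.6): print(th,np.hypot(*(ro-lev(th)[2])))
kp=P([(222,185)])  # top of keeper approx
r=least_squares(lambda v:(wp(p,[(v[0],0,80)])-kp)[0],[80,]);print('keeper top x',r.x,r.fun)
E
python3 fit.py
```

```text
[ 5.42123104e+02 -7.36169591e+01 -2.08286012e-02] -1.1933909439276962 [ 0.2 -0.9  0.4  0.7  0.1  0.3 -0.7  0.4]
xback [111.09360999] [-1.6  1.  -1.9 -0.4]
roller x z dy [ 44.04020397 165.0173863   -8.36800168] [ 0.  0. -0. -0.]
rolled end x z dy [ -1.98020727 136.45652268   3.8156975 ] [ 0.  0. -0. -0.]
dist 58.490052701725155 ang 1.5369344023373035 minus off 0.13255153229667402
1.2 88.21681365314201
1.3 87.03215916115832
1.4 85.95690151789081
1.5 85.0061251356114
1.6 84.19369350649498
keeper top x [81.00485899] [-1.92455269  0.31549338]
```

```bash
cat >> fit.py <<'E'
print('---')
sz=600/160
for nm,b,so in (("roller",P([(30,357),(170,357)]),[190+265/sz,150+192/sz]),("end",P([(100,480),(213,480)]),[190+202/sz,150+203/sz])):
    f=lambda v:np.r_[(wp(p,[(v[0],17,v[1]),(v[0],-17,v[1])])-b).ravel(),(proj("side",m2w(p,[(v[0],0,v[1])]))[0]-so)]
    r=least_squares(f,[40,150]);print(nm,r.x,r.fun.round(1))
def full(v):
    th,ph=v;T=loop(th,ph)[1];d=np.array([-np.cos(th),np.sin(th)]);n=np.array([np.sin(th),np.cos(th)]);E=np.array([0,78])+60*d+8*n
    o=[]
    for q,b,so in ((T,P([(30,357),(170,357)]),[190+265/sz,150+192/sz]),(E,P([(100,480),(213,480)]),[190+202/sz,150+203/sz])):
        o+=list((wp(p,[(q[0],17,q[1]),(q[0],-17,q[1])])-b).ravel())+list(proj("side",m2w(p,[(q[0],0,q[1])]))[0]-so)
    return o
r=least_squares(full,[1.45,.8]);print(r.x,np.round(r.fun,1),'bar,tab',loop(*r.x),'pad,tip,pin',lev(r.x[0]))
E
python3 fit.py|sed -n '/---/,$p'
```

```text
---
roller [ 40.95181463 153.66060842] [ 1.6  0.1 -2.1 -0.   0.2  0.1]
end [  0.8204614  142.53419454] [-1.2  0.1  0.3  0.  -0.3  2.7]
[1.43302567 0.68236321] [ 1.8  0.1 -1.9  0.   0.2  0.1  2.9 -0.9  3.5 -0.9 -0.7  4.2] bar,tab (array([ 47.29895078, 132.96586307]), array([ 40.8950508 , 153.53258534])) pad,tip,pin (array([  1.33210561, 126.6438639 ]), array([ -0.59058772, 140.51120864]), array([-2.06002856, 92.85786937]))
```

```bash
cat >> h.py <<'E'
POSE=(542.0,-74.0,np.radians(-1.2))
def w2m(P):
    x,y,a=POSE;d=np.array(P,float)[:2]-[x,y];c,s=np.cos(a),np.sin(a);return np.array([c*d[0]+s*d[1],-s*d[0]+c*d[1],P[2]])
E
python3 -c "
from h import *
print(w2m([548,-204.7,190.7]))"
```

```text
[   8.73585838 -130.54568081  190.7       ]
```

Request:
{"method": "carry_out", "body": {
  "targets": [
    {"hand": 0,"dx": 35,"dy": 0,"dz": 0,"spin": 0},
    {"hand": 0,"dx": 70,"dy": -10,"dz": 0,"spin": 0},
    {"hand": 0,"dx": 105,"dy": -35,"dz": 0,"spin": 0},
    {"hand": 0,"dx": 132,"dy": -65,"dz": 10,"spin": 0},
    {"hand": 0,"dx": 132,"dy": -100,"dz": 30,"spin": 0},
    {"hand": 0,"dx": 132,"dy": -130.5,"dz": 55,"spin": 0},
    {"hand": 0,"dx": 132,"dy": -130.5,"dz": 90,"spin": 0},
    {"hand": 0,"dx": 132,"dy": -130.5,"dz": 125,"spin": 0},
    {"hand": 0,"dx": 132,"dy": -130.5,"dz": 148,"spin": 0},
    {"hand": 0,"dx": 132,"dy": -130.5,"dz": 148,"spin": 0}
  ]
}}

```text
t: 3.85
tool_pos: [678.3, -75.5, 36.4]
tcp_rot: [-179.9, 0.6, -1.2]
force: [-1.2, -0.4, -1.0]
grip_width: -0.2
```

```bash
python3 snap.py d wrist,side; python3 -c "
from h import *
from cell import manip
print(w2m(manip.observe()['tool_pos']))
a=cv2.imread('pics/d_side.png');cv2.imwrite('pics/d_z.png',cv2.resize(a[150:310,190:350],(600,600),interpolation=cv2.INTER_CUBIC))"
```

```text
3.85 [678.32 -75.53  36.43] [-179.92    0.63   -1.17] [-1.21 -0.44 -1.04] -0.2
[140.50065334   0.45522671  41.80974623]
```

View pics/d_z.png

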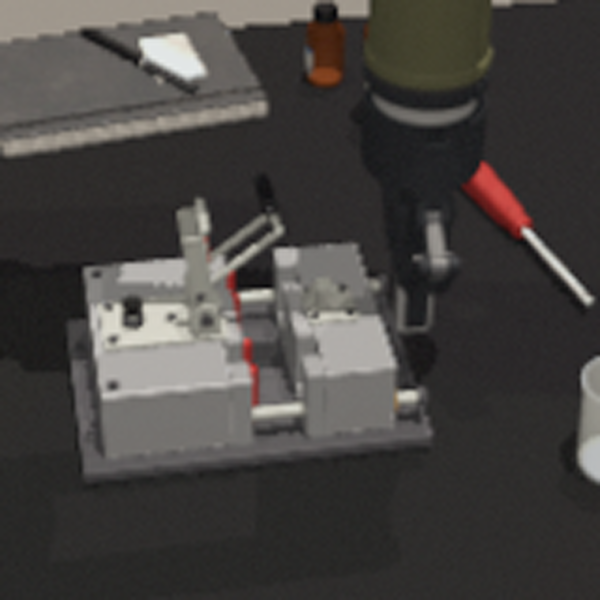

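View pics/d_wrist.png

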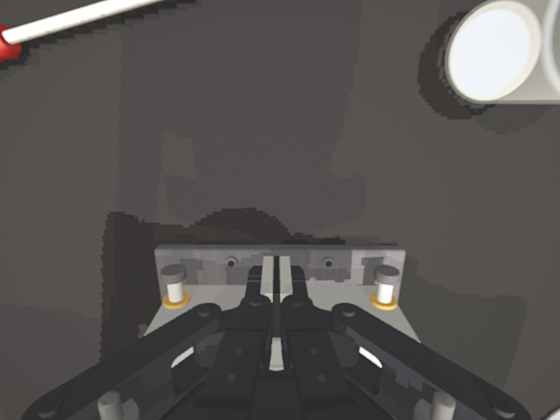

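Request:
{"method": "carry_out", "body": {
  "targets": [
    {"hand": 0,"dx": -6,"dy": 0,"dz": 0,"spin": 0},
    {"hand": 0,"dx": -11,"dy": 0,"dz": 0,"spin": 0},
    {"hand": 0,"dx": -15,"dy": 0,"dz": 0,"spin": 0},
    {"hand": 0,"dx": -19,"dy": 0,"dz": 0,"spin": 0},
    {"hand": 0,"dx": -23,"dy": 0,"dz": 0,"spin": 0},
    {"hand": 0,"dx": -27,"dy": 0,"dz": 0,"spin": 0},
    {"hand": 0,"dx": -31,"dy": 0,"dz": 0,"spin": 0},
    {"hand": 0,"dx": -34,"dy": 0,"dz": 0,"spin": 0},
    {"hand": 0,"dx": -37,"dy": 0,"dz": 0,"spin": 0},
    {"hand": 0,"dx": -39,"dy": 0,"dz": 0,"spin": 0}
  ]
}}

```text
t: 4.78
tool_pos: [643.6, -75.0, 42.3]
tcp_rot: [-180.0, 0.0, -1.2]
force: [2.1, -0.6, 1.0]
grip_width: 0.1
```

```bash
python3 snap.py e side; python3 -c "
from h import *
from cell import manip
print(w2m(manip.observe()['tool_pos']))
a=cv2.imread('pics/e_side.png');cv2.imwrite('pics/e_z.png',cv2.resize(a[150:310,190:350],(600,600),interpolation=cv2.INTER_CUBIC))"
```

```text
4.78 [643.59 -75.01  42.31] [-1.7999e+02  1.0000e-02 -1.1600e+00] [ 2.15 -0.6   0.97] 0.1
[100.92594105   1.15943983  42.08351422]
```

View pics/e_z.png

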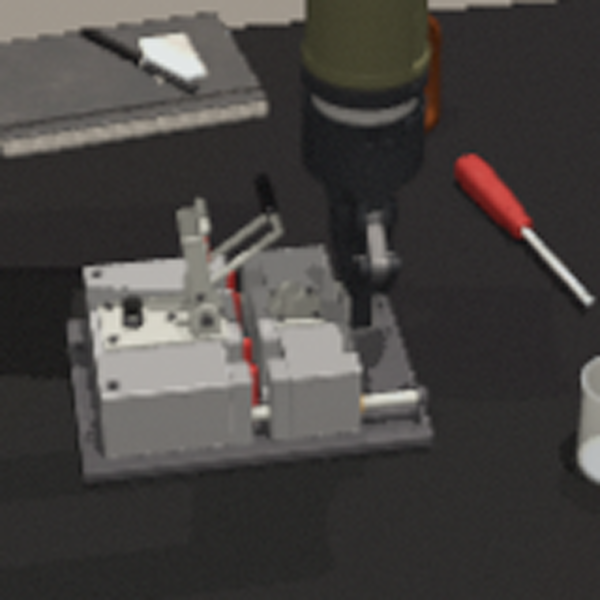

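Request:
{"method": "carry_out", "body": {
  "targets": [
    {"hand": 0,"dx": -1,"dy": 0,"dz": 0,"spin": 0},
    {"hand": 0,"dx": -2,"dy": 0,"dz": 0,"spin": 0},
    {"hand": 0,"dx": -3,"dy": 0,"dz": 0,"spin": 0},
    {"hand": 0,"dx": -4,"dy": 0,"dz": 0,"spin": 0},
    {"hand": 0,"dx": -5,"dy": 0,"dz": 0,"spin": 0},
    {"hand": 0,"dx": -5.5,"dy": 0,"dz": 0,"spin": 0},
    {"hand": 0,"dx": -6,"dy": 0,"dz": 0,"spin": 0},
    {"hand": 0,"dx": -6,"dy": 0,"dz": 0,"spin": 0},
    {"hand": 0,"dx": -6,"dy": 0,"dz": 0,"spin": 0},
    {"hand": 0,"dx": -6,"dy": 0,"dz": 0,"spin": 0}
  ]
}}

```text
t: 5.67
tool_pos: [637.6, -74.9, 42.1]
tcp_rot: [-180.0, 0.0, -1.2]
force: [1.8, 1.1, -1.0]
grip_width: 0.2
```

Request:
{"method": "carry_out", "body": {
  "targets": [
    {"hand": 0,"dx": -0.4,"dy": 0,"dz": 0,"spin": 0},
    {"hand": 0,"dx": -0.7,"dy": 0,"dz": 0,"spin": 0},
    {"hand": 0,"dx": -1,"dy": 0,"dz": 0,"spin": 0},
    {"hand": 0,"dx": -1.3,"dy": 0,"dz": 0,"spin": 0},
    {"hand": 0,"dx": -1.6,"dy": 0,"dz": 0,"spin": 0},
    {"hand": 0,"dx": -2,"dy": 0,"dz": 0,"spin": 0},
    {"hand": 0,"dx": -2,"dy": 0,"dz": 0,"spin": 0},
    {"hand": 0,"dx": -2,"dy": 0,"dz": 0,"spin": 0},
    {"hand": 0,"dx": -2,"dy": 0,"dz": 0,"spin": 0},
    {"hand": 0,"dx": -2,"dy": 0,"dz": 0,"spin": 0}
  ]
}}

```text
t: 6.5
tool_pos: [637.0, -75.1, 42.4]
tcp_rot: [180.0, -0.1, -1.2]
force: [5.8, 0.6, -3.0]
grip_width: 0.2
```

```bash
python3 snap.py f side; python3 -c "
from h import *
from cell import manip
print(w2m(manip.observe()['tool_pos']))
a=cv2.imread('pics/f_side.png');cv2.imwrite('pics/f_z.png',cv2.resize(a[170:290,200:320],(600,600),interpolation=cv2.INTER_CUBIC))"
```

```text
6.5 [637.01 -75.07  42.41] [ 1.7999e+02 -1.0000e-01 -1.1600e+00] [ 5.77  0.63 -3.03] 0.2
[95.00906332  0.93983658 42.40745111]
```

View pics/f_z.png

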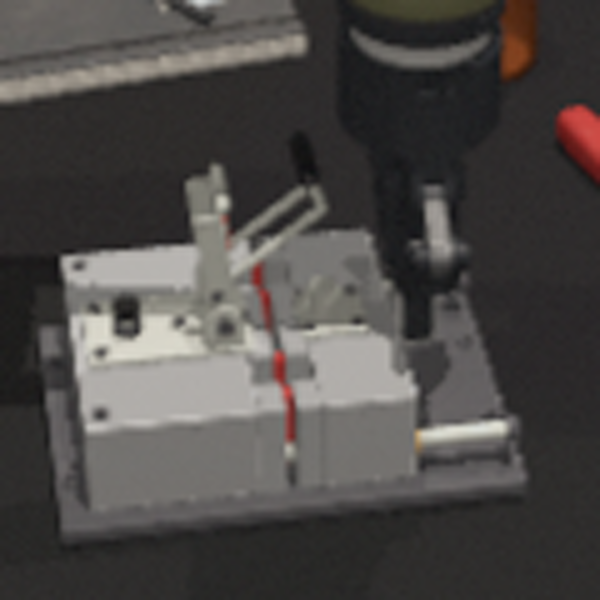

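Request:
{"method": "carry_out", "body": {
  "targets": [
    {"hand": 0,"dx": 8,"dy": 0,"dz": 0,"spin": 0},
    {"hand": 0,"dx": 22,"dy": 0,"dz": -5,"spin": 0},
    {"hand": 0,"dx": 25,"dy": 0,"dz": -40,"spin": 0},
    {"hand": 0,"dx": 25,"dy": 0,"dz": -75,"spin": 0},
    {"hand": 0,"dx": 25,"dy": 5,"dz": -110,"spin": 0},
    {"hand": 0,"dx": 20,"dy": 30,"dz": -140,"spin": 0},
    {"hand": 0,"dx": 0,"dy": 60,"dz": -148,"spin": 0},
    {"hand": 0,"dx": -25,"dy": 90,"dz": -148,"spin": 0},
    {"hand": 0,"dx": -50,"dy": 110,"dz": -148,"spin": 0},
    {"hand": 0,"dx": -70,"dy": 120,"dz": -148,"spin": 0}
  ]
}}

```text
t: 7.38
tool_pos: [560.6, -195.9, 190.6]
tcp_rot: [179.9, 0.2, -1.3]
force: [-0.3, 0.8, 0.3]
grip_width: -0.0
```

```bash
python3 snap.py g wrist,side; python3 -c "
from h import *
from cell import manip
print(w2m(manip.observe()['tool_pos']))
a=cv2.imread('pics/g_side.png');cv2.imwrite('pics/g_z.png',cv2.resize(a[170:290,200:320],(600,600),interpolation=cv2.INTER_CUBIC))
a=cv2.imread('pics/g_wrist.png');cv2.imwrite('pics/g_w.png',cv2.resize(a[60:310,20:270],None,fx=2.4,fy=2.4,interpolation=cv2.INTER_CUBIC))"
```

```text
7.38 [ 560.55 -195.86  190.57] [179.94   0.18  -1.25] [-0.28  0.8   0.3 ] -0.0
[  19.13569192 -120.49421197  190.1962064 ]
```

View pics/g_z.png

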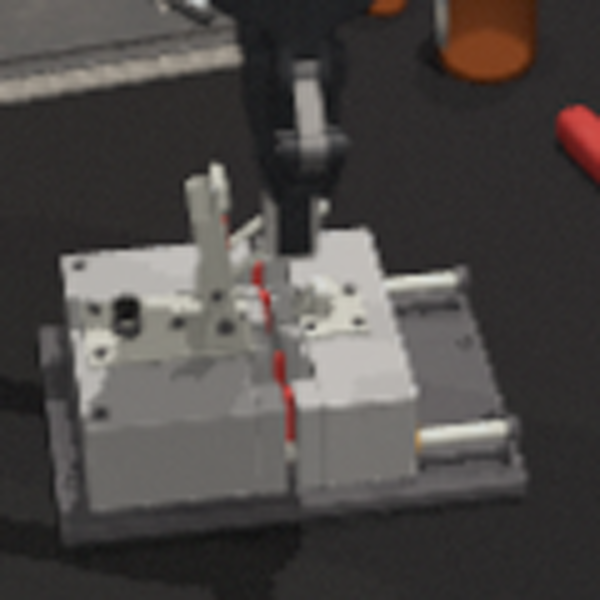

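View pics/g_w.png

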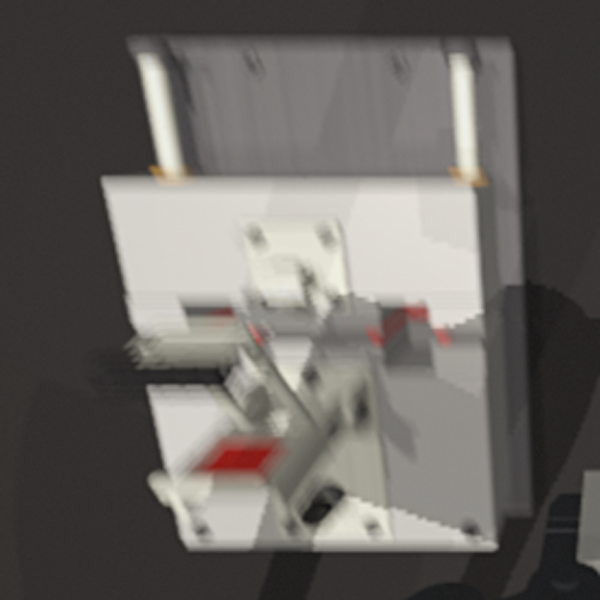

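```bash
python3 snap.py h0 side >/dev/null; python3 snap.py h wrist; python3 -c "
from h import *
a=cv2.imread('pics/h_wrist.png');cv2.imwrite('pics/h_w.png',cv2.resize(a[60:310,20:270],None,fx=2.4,fy=2.4,interpolation=cv2.INTER_CUBIC));cv2.imwrite('pics/h_k.png',cv2.resize(a[130:230,60:200],None,fx=5,fy=5,interpolation=cv2.INTER_CUBIC))"
```

```text
7.53 [ 560.92 -194.15  190.36] [-179.96    0.18   -1.31] [0.66 0.35 0.29] 0.3
```

View pics/h_w.png

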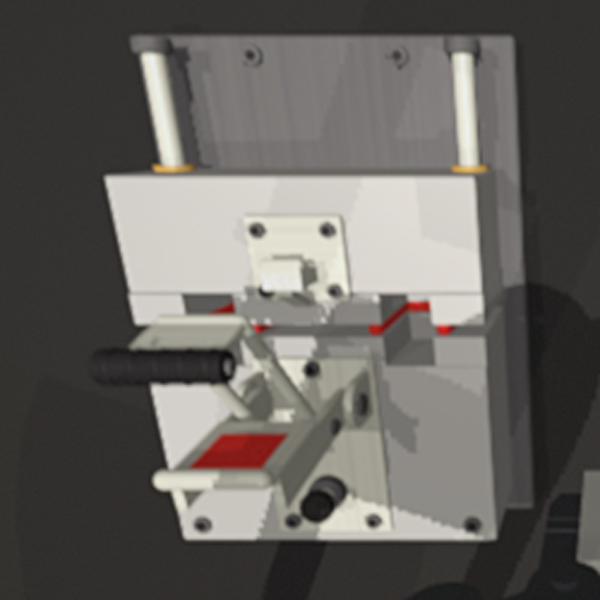

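View pics/h_k.png

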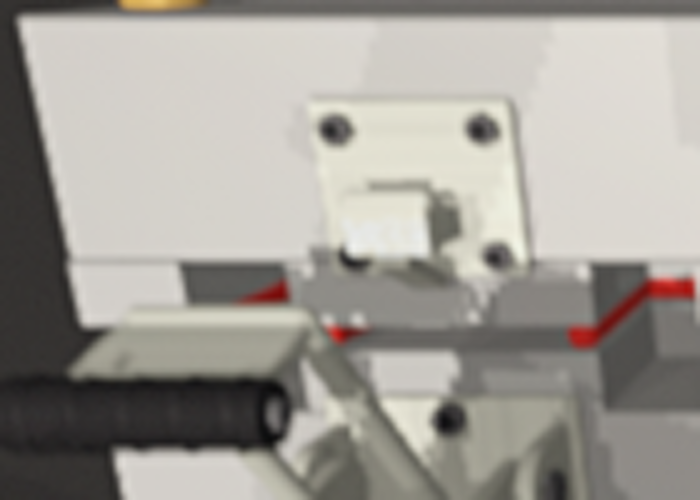

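```bash
cat > fit2.py <<'E'
from h import *
import json
W=json.load(open("pics/h.json"))
def P(L): return np.array([(20+u/2.4,60+v/2.4) for u,v in L])
def Q(L): return np.array([(60+u/5,130+v/5) for u,v in L])
obs=P([(513,38),(530,508),(496,540),(184,540)])
mod=[(136,-78,12),(-84,-78,12),(-70,-68,62),(-70,68,62)]
wp=lambda p,M:wproj(W['pos'],W['rpy'],W['mount'],m2w(p,M))
r=least_squares(lambda p:(wp(p,mod)-obs).ravel(),[541,-75,-.02]);p=r.x;print(p,np.degrees(p[2]),r.fun.round(1))
def ray(o,z):
    r=least_squares(lambda v:(wp(p,[(v[0],v[1],z)])-o)[0],[60,0]);return r.x.round(1)
for nm,o,z in (("lip far L",(342,193),80),("lip far R",(430,195),80),("lip near L",(345,258),80),("lip near R",(430,258),80),("plate far L",(308,100),65),("plate far R",(512,97),65),("plate near R",(528,272),65)):
    print(nm,ray(Q([o]),z))
print('back',ray(P([(106,176)]),62),ray(P([(474,178)]),62))
for nm,b in (("roller",P([(95,366),(229,366)])),("end",P([(160,480),(268,480)]))):
    for x0 in ((41,154),):
        f=lambda v:(wp(p,[(v[0],17,v[1]),(v[0],-17,v[1])])-b).ravel()
        r=least_squares(f,x0);print(nm,r.x,r.fun.round(1))
E
python3 fit2.py
```

```text
[ 5.41861826e+02 -7.32370296e+01 -2.48150745e-02] -1.4217990376928298 [ 0.1 -0.8  0.8  0.9 -0.3  0.3 -0.5  0.1]
lip far L [56.   6.2]
lip far R [55.7 -8.8]
lip near L [44.7  7.4]
lip near R [44.7 -7.3]
plate far L [69.8 17.1]
plate far R [ 70.4 -19.1]
plate near R [ 38.6 -18.2]
back [83.8 66.8] [ 83.3 -68.1]
roller [ 41.74821244 153.63921493] [ 1.  -0.  -1.3  0. ]
end [  1.24495037 140.78470612] [-1.  -0.   1.3  0. ]
```

```bash
sed -i 's/^POSE=.*/POSE=(542.0,-73.8,np.radians(-1.25))/' h.py
cat > kin.py <<'E'
from h import *
def from_tab(T,g):
    r=least_squares(lambda v:loop(*v)[1]-np.array(T),g);return r.x,r.cost
def from_bar(B,g):
    r=least_squares(lambda v:loop(*v)[0]-np.array(B),g);return r.x,r.cost
E
python3 - <<'E'
from kin import *
g=[1.45,.68];print('start',loop(*g))
for B in ((60,110),(61,95),(61,88),(61,82),(61,78),(61,74),(58,73.5),(55,73.5),(53.3,73.2)):
    for g0 in ([1.2,.2],[2.2,.2]):
        v,c=from_bar(B,g0);print(B,v.round(2),round(c,3),'tab',loop(*v)[1].round(1))
E
python3 -c "
from h import *
from cell import manip
s=manip.observe();print(s['t'],w2m(s['tool_pos']),s['tcp_rot'])"
```

```text
start (array([ 47.64608337, 132.88193119]), array([ 41.29080464, 153.46372976]))
(60, 110) [1.49 0.27] 0.0 tab [ 62.3 131.4]
(60, 110) [1.49 0.27] 0.0 tab [ 62.3 131.4]
(61, 95) [1.4  0.03] 0.0 tab [ 68.3 115.3]
(61, 95) [1.4  0.03] 0.0 tab [ 68.3 115.3]
(61, 88) [ 1.41 -0.08] 0.0 tab [ 70.5 107.3]
(61, 88) [ 1.41 -0.08] 0.0 tab [ 70.5 107.3]
(61, 82) [ 1.46 -0.17] 0.0 tab [ 72.3 100.3]
(61, 82) [ 1.46 -0.17] 0.0 tab [ 72.3 100.3]
(61, 78) [ 1.52 -0.24] 0.0 tab [73.5 95.6]
(61, 78) [ 1.52 -0.24] 0.0 tab [73.5 95.6]
(61, 74) [ 1.59 -0.3 ] 0.0 tab [74.6 90.7]
(61, 74) [ 1.59 -0.3 ] 0.0 tab [74.6 90.7]
(58, 73.5) [ 1.4  -0.31] 0.0 tab [71.7 90.1]
(58, 73.5) [ 1.4  -0.31] 0.0 tab [71.7 90.1]
(55, 73.5) [ 1.17 -0.29] 0.0 tab [68.4 90.4]
(55, 73.5) [ 1.17 -0.29] 0.0 tab [68.4 90.4]
(53.3, 73.2) [ 1.02 -0.28] 0.0 tab [66.5 90.2]
(53.3, 73.2) [ 1.02 -0.28] 0.0 tab [66.5 90.2]
7.5833 [  23.18861261 -119.45340062  190.4828626 ] [-1.79969028e+02  7.01814265e-02 -1.24509470e+00]
```

Request:
{"method": "carry_out", "body": {
  "targets": [
    {"hand": 70,"dx": 4,"dy": -20,"dz": 0,"spin": 0},
    {"hand": 70,"dx": 8,"dy": -45,"dz": 0,"spin": 0},
    {"hand": 70,"dx": 12,"dy": -75,"dz": 0,"spin": 0},
    {"hand": 70,"dx": 16,"dy": -100,"dz": 0,"spin": 0},
    {"hand": 70,"dx": 18,"dy": -115,"dz": 0,"spin": 0},
    {"hand": 70,"dx": 18,"dy": -119.5,"dz": 0,"spin": 0},
    {"hand": 70,"dx": 18,"dy": -119.5,"dz": 5,"spin": 0},
    {"hand": 70,"dx": 18,"dy": -119.5,"dz": 10,"spin": 0},
    {"hand": 70,"dx": 18,"dy": -119.5,"dz": 10,"spin": 0},
    {"hand": 70,"dx": 18,"dy": -119.5,"dz": 10,"spin": 0}
  ]
}}

```text
t: 8.42
tool_pos: [583.5, -75.3, 179.4]
tcp_rot: [180.0, 0.1, -1.2]
force: [-0.5, -0.8, -1.3]
grip_width: 60.0
```

```bash
python3 snap.py i wrist,side; python3 -c "
from h import *
from cell import manip
s=manip.observe();print(w2m(s['tool_pos']))"
```

```text
8.42 [583.48 -75.29 179.44] [ 1.7999e+02  1.0000e-01 -1.2200e+00] [-0.55 -0.83 -1.32] 60.0
[ 41.91237624  -0.66874552 180.0935625 ]
```

View pics/i_wrist.png

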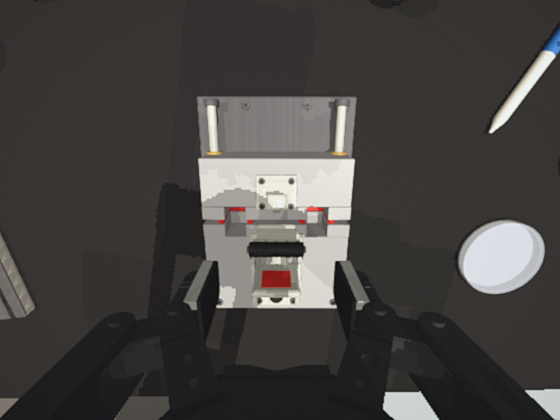

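```bash
python3 -c "
from h import *
import json
W=json.load(open('pics/i.json'))
print(wproj(W['pos'],W['rpy'],W['mount'],m2w(POSE,[(41.3,17,154),(41.3,-17,154),(41.3,-17,160),(45,-17,154),(1,0,141)])))"
```

```text
[[248.65147008 249.1504395 ]
 [303.48343077 249.16150247]
 [304.35119725 253.55000969]
 [303.66039859 243.71384574]
 [276.05135227 292.95545525]]
```

Request:
{"method": "carry_out", "body": {
  "targets": [
    {"hand": 70,"dx": -0.5,"dy": 0,"dz": 10,"spin": 0},
    {"hand": 70,"dx": -0.5,"dy": 0,"dz": 20,"spin": 0},
    {"hand": 70,"dx": -0.5,"dy": 0,"dz": 30,"spin": 0},
    {"hand": 70,"dx": -0.5,"dy": 0,"dz": 38,"spin": 0},
    {"hand": 70,"dx": -0.5,"dy": 0,"dz": 44,"spin": 0},
    {"hand": 70,"dx": -0.5,"dy": 0,"dz": 44,"spin": 0},
    {"hand": 50,"dx": -0.5,"dy": 0,"dz": 44,"spin": 0},
    {"hand": 30,"dx": -0.5,"dy": 0,"dz": 44,"spin": 0},
    {"hand": 25,"dx": -0.5,"dy": 0,"dz": 44,"spin": 0},
    {"hand": 25,"dx": -0.5,"dy": 0,"dz": 44,"spin": 0}
  ],
  "squeeze": 30
}}

```text
t: 9.35
tool_pos: [584.0, -74.8, 136.8]
tcp_rot: [180.0, -0.1, -1.1]
force: [0.6, -1.4, -0.9]
grip_width: 32.8
```

```bash
python3 snap.py j wrist,side; python3 -c "
from h import *
from cell import manip
s=manip.observe();print(w2m(s['tool_pos']))
a=cv2.imread('pics/j_side.png');b=cv2.resize(a[170:290,200:320],(400,400),interpolation=cv2.INTER_CUBIC)
a=cv2.imread('pics/j_wrist.png');c=cv2.resize(a[180:330,200:350],(400,400),interpolation=cv2.INTER_CUBIC)
cv2.imwrite('pics/j_z.png',np.hstack([b,c]))"
```

```text
9.35 [583.97 -74.79 136.81] [ 1.7995e+02 -6.0000e-02 -1.1500e+00] [ 0.57 -1.39 -0.85] 32.8
[ 4.19645107e+01 -7.05389855e-02  1.36800736e+02]
```

View pics/j_z.png

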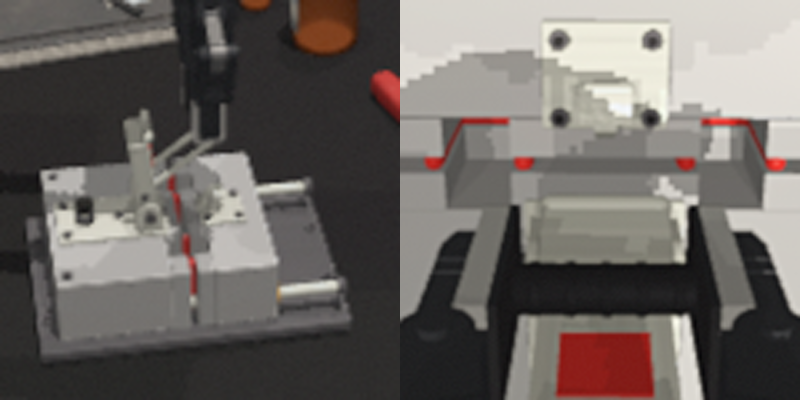

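Request:
{"method": "carry_out", "body": {
  "targets": [
    {"hand": 25,"dx": 5,"dy": 0,"dz": 4,"spin": 0},
    {"hand": 25,"dx": 10,"dy": 0,"dz": 9,"spin": 0},
    {"hand": 25,"dx": 15,"dy": 0,"dz": 15,"spin": 0},
    {"hand": 25,"dx": 20,"dy": 0,"dz": 21.5,"spin": 0},
    {"hand": 25,"dx": 23,"dy": 0,"dz": 28,"spin": 0},
    {"hand": 25,"dx": 25.5,"dy": 0,"dz": 34,"spin": 0},
    {"hand": 25,"dx": 27,"dy": 0,"dz": 39,"spin": 0},
    {"hand": 25,"dx": 28,"dy": 0,"dz": 42,"spin": 0},
    {"hand": 25,"dx": 28,"dy": 0,"dz": 42,"spin": 0},
    {"hand": 25,"dx": 28,"dy": 0,"dz": 42,"spin": 0}
  ]
}}

```text
t: 10.28
tool_pos: [612.1, -75.2, 94.1]
tcp_rot: [180.0, -0.0, -1.2]
force: [2.7, -4.4, 0.3]
grip_width: 32.8
```

```bash
cat > z.py <<'E'
import sys
from h import *
from cell import manip
t=sys.argv[1]
s=manip.observe();print(w2m(s['tool_pos']).round(2))
a=cv2.imread(f'pics/{t}_side.png');b=cv2.resize(a[170:290,200:320],(400,400),interpolation=cv2.INTER_CUBIC)
a=cv2.imread(f'pics/{t}_wrist.png');c=cv2.resize(a[180:330,200:350],(400,400),interpolation=cv2.INTER_CUBIC)
cv2.imwrite(f'pics/{t}_z.png',np.hstack([b,c]))
E
python3 snap.py k wrist,side; python3 z.py k
```

```text
10.28 [612.13 -75.23  94.15] [ 1.7998e+02 -5.0000e-02 -1.1500e+00] [ 2.69 -4.38  0.27] 32.8
[70.02  0.1  94.54]
```

View pics/k_z.png

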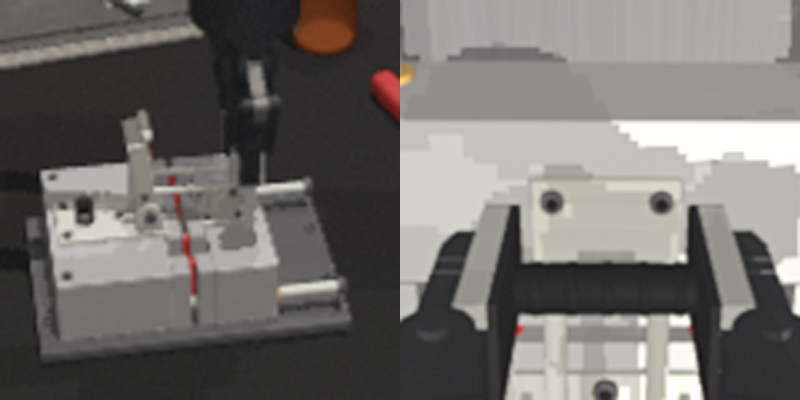

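Request:
{"method": "carry_out", "body": {
  "targets": [
    {"hand": 25,"dx": 1,"dy": 0,"dz": 0,"spin": 0},
    {"hand": 25,"dx": 2,"dy": 0,"dz": 2,"spin": 0},
    {"hand": 25,"dx": 2.8,"dy": 0,"dz": 5,"spin": 0},
    {"hand": 25,"dx": 3.6,"dy": 0,"dz": 8,"spin": 0},
    {"hand": 25,"dx": 4.4,"dy": 0,"dz": 11,"spin": 0},
    {"hand": 25,"dx": 5.2,"dy": 0,"dz": 14,"spin": 0},
    {"hand": 25,"dx": 6,"dy": 0,"dz": 17,"spin": 0},
    {"hand": 25,"dx": 6.5,"dy": 0,"dz": 20,"spin": 0},
    {"hand": 25,"dx": 6.5,"dy": 0,"dz": 21,"spin": 0},
    {"hand": 25,"dx": 6.5,"dy": 0,"dz": 21,"spin": 0}
  ]
}}

```text
t: 11.22
tool_pos: [616.2, -75.2, 72.1]
tcp_rot: [180.0, 0.2, -1.2]
force: [-0.1, -6.3, -0.5]
grip_width: 32.6
```

```bash
python3 snap.py l wrist,side; python3 z.py l
```

```text
11.22 [616.22 -75.18  72.14] [180.     0.22  -1.15] [-0.09 -6.3  -0.54] 32.6
[74.22  0.21 72.31]
```

View pics/l_z.png

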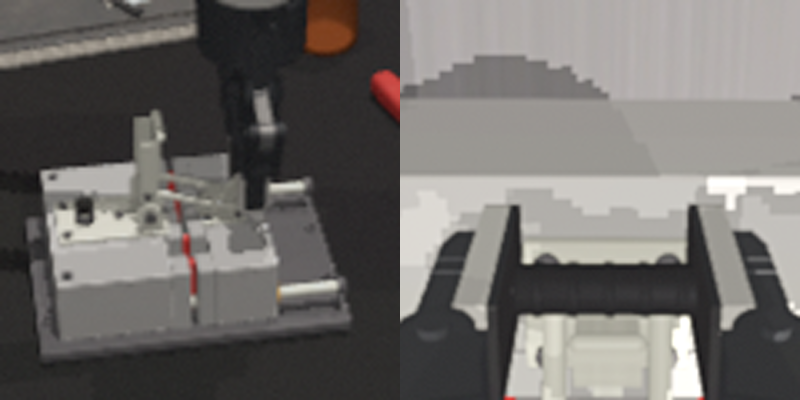

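Request:
{"method": "carry_out", "body": {
  "targets": [
    {"hand": 25,"dx": 0,"dy": 1,"dz": 2,"spin": 0},
    {"hand": 25,"dx": -1,"dy": 1,"dz": 2,"spin": 0},
    {"hand": 25,"dx": -2,"dy": 1,"dz": 2,"spin": 0},
    {"hand": 25,"dx": -3,"dy": 1,"dz": 2,"spin": 0},
    {"hand": 25,"dx": -4,"dy": 1,"dz": 2,"spin": 0},
    {"hand": 25,"dx": -5,"dy": 1,"dz": 2,"spin": 0},
    {"hand": 25,"dx": -6,"dy": 1,"dz": 2,"spin": 0},
    {"hand": 25,"dx": -7,"dy": 1,"dz": 2,"spin": 0},
    {"hand": 25,"dx": -8,"dy": 1,"dz": 2,"spin": 0},
    {"hand": 25,"dx": -8,"dy": 1,"dz": 2,"spin": 0}
  ]
}}

```text
t: 12.15
tool_pos: [611.5, -75.6, 72.0]
tcp_rot: [-180.0, -0.2, -1.2]
force: [4.5, -0.9, -0.8]
grip_width: 32.7
```

```bash
python3 snap.py m wrist,side; python3 z.py m
```

```text
12.15 [611.52 -75.61  72.03] [-179.98   -0.19   -1.17] [ 4.52 -0.94 -0.8 ] 32.7
[69.24 -0.36 71.85]
```

View pics/m_z.png

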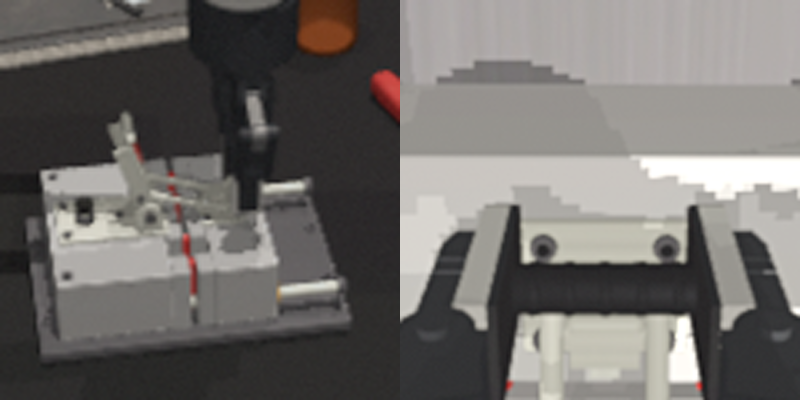

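Request:
{"method": "carry_out", "body": {
  "targets": [
    {"hand": 25,"dx": -0.5,"dy": 0,"dz": 0,"spin": 0},
    {"hand": 25,"dx": -1,"dy": 0,"dz": 0,"spin": 0},
    {"hand": 25,"dx": -1.5,"dy": 0,"dz": 0,"spin": 0},
    {"hand": 25,"dx": -2,"dy": 0,"dz": 0,"spin": 0},
    {"hand": 25,"dx": -2.5,"dy": 0,"dz": 0,"spin": 0},
    {"hand": 25,"dx": -2.5,"dy": 0,"dz": 0,"spin": 0},
    {"hand": 25,"dx": -2.5,"dy": 0,"dz": 0,"spin": 0},
    {"hand": 25,"dx": -2.5,"dy": 0,"dz": 0,"spin": 0},
    {"hand": 25,"dx": -2.5,"dy": 0,"dz": 0,"spin": 0},
    {"hand": 25,"dx": -2.5,"dy": 0,"dz": 0,"spin": 0}
  ]
}}

```text
t: 13.08
tool_pos: [610.0, -75.7, 72.0]
tcp_rot: [-180.0, -0.3, -1.2]
force: [7.8, -0.5, -1.2]
grip_width: 32.7
```

```bash
python3 snap.py n wrist,side; python3 z.py n
```

```text
13.08 [609.96 -75.72  71.97] [-179.99   -0.27   -1.17] [ 7.76 -0.49 -1.24] 32.7
[67.96 -0.44 71.98]
```

View pics/n_z.png

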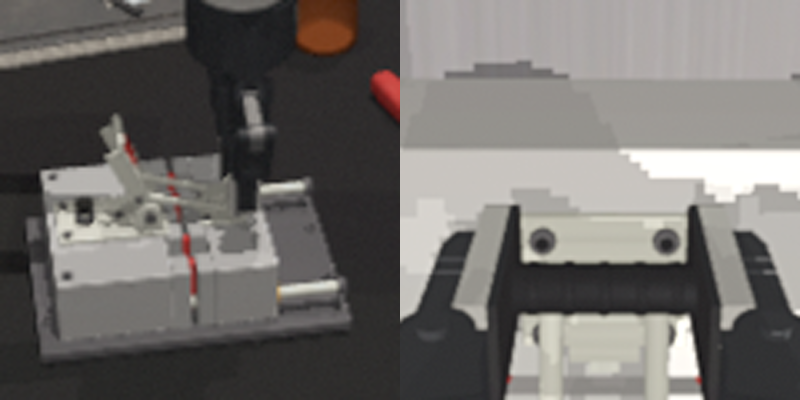

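Request:
{"method": "carry_out", "body": {
  "targets": [
    {"hand": 25,"dx": -0.5,"dy": 0,"dz": 0,"spin": 0},
    {"hand": 25,"dx": -1,"dy": 0,"dz": 0,"spin": 0},
    {"hand": 25,"dx": -1.5,"dy": 0,"dz": 0,"spin": 0},
    {"hand": 25,"dx": -1.5,"dy": 0,"dz": 0,"spin": 0},
    {"hand": 25,"dx": -1.5,"dy": 0,"dz": 0,"spin": 0},
    {"hand": 25,"dx": -1.5,"dy": 0,"dz": 0,"spin": 0},
    {"hand": 25,"dx": -1.5,"dy": 0,"dz": 0,"spin": 0},
    {"hand": 25,"dx": -1.5,"dy": 0,"dz": 0,"spin": 0},
    {"hand": 25,"dx": -1.5,"dy": 0,"dz": 0,"spin": 0},
    {"hand": 25,"dx": -1.5,"dy": 0,"dz": 0,"spin": 0}
  ]
}}

```text
t: 14.02
tool_pos: [609.7, -75.8, 72.3]
tcp_rot: [-180.0, -0.4, -1.2]
force: [9.2, 0.3, -1.2]
grip_width: 32.9
```

```bash
python3 snap.py o side,wrist; python3 z.py o; python3 -c "
from cell import manip
s=manip.observe();print(s['torque'],s['force'])"
```

```text
14.02 [609.67 -75.76  72.3 ] [-180.     -0.41   -1.18] [ 9.22  0.28 -1.22] 32.9
[67.72 -0.51 72.3 ]
[ 0.03421842 -1.47318844  0.00295962] [ 9.40086539  0.20015597 -0.4803146 ]
```

View pics/o_z.png

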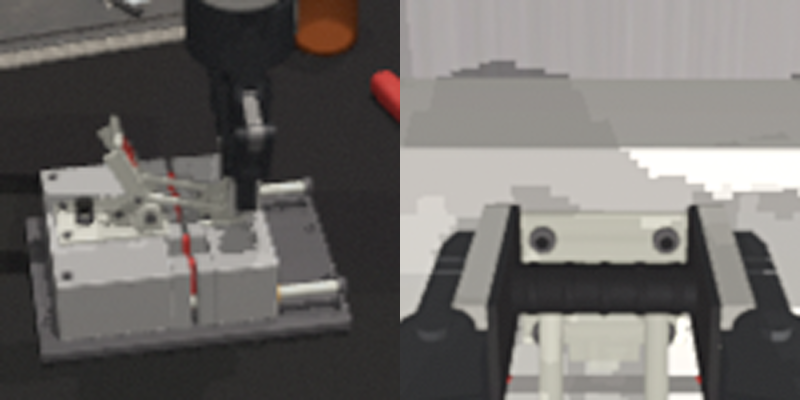

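Run:
```python
from kin import *
for T in ((67,89.5),(68,89.5),(67.5,88.5),(67.5,90.5)):
    v,c=from_tab(T,[1.2,-.25]);print(T,v.round(3),'bar',loop(*v)[0].round(1))
for th in (1,1.1,1.2,1.3,1.4):
    t=lev(th)[1];q=proj("side",m2w(POSE,[(t[0],-17,t[1]),(t[0],17,t[1])]));print(th,((q-[200,170])*5).round(1).tolist())
a=cv2.imread('pics/o_side.png');cv2.imwrite('pics/o_s.png',cv2.resize(a[190:250,220:300],None,fx=10,fy=10,interpolation=cv2.INTER_CUBIC))
for th in (1,1.1,1.2,1.3,1.4):
    t=lev(th)[1];q=proj("side",m2w(POSE,[(t[0],-17,t[1]),(t[0],17,t[1])]));print(th,((q-[220,190])*10).round(0).tolist())
```

```text
(67, 89.5) [ 1.061 -0.294] bar [53.6 72.7]
(68, 89.5) [ 1.137 -0.301] bar [54.4 72.8]
(67.5, 88.5) [ 1.101 -0.311] bar [53.8 71.9]
(67.5, 90.5) [ 1.098 -0.284] bar [54.2 73.5]
1 [[162.4, 225.2], [154.3, 183.4]]
1.1 [[174.9, 219.7], [166.6, 178.0]]
1.2 [[187.9, 215.3], [179.3, 173.7]]
1.3 [[201.3, 211.9], [192.4, 170.4]]
1.4 [[214.9, 209.7], [205.7, 168.2]]
1 [[125.0, 250.0], [109.0, 167.0]]
1.1 [[150.0, 239.0], [133.0, 156.0]]
1.2 [[176.0, 231.0], [159.0, 147.0]]
1.3 [[203.0, 224.0], [185.0, 141.0]]
1.4 [[230.0, 219.0], [211.0, 136.0]]
```

View pics/o_s.png

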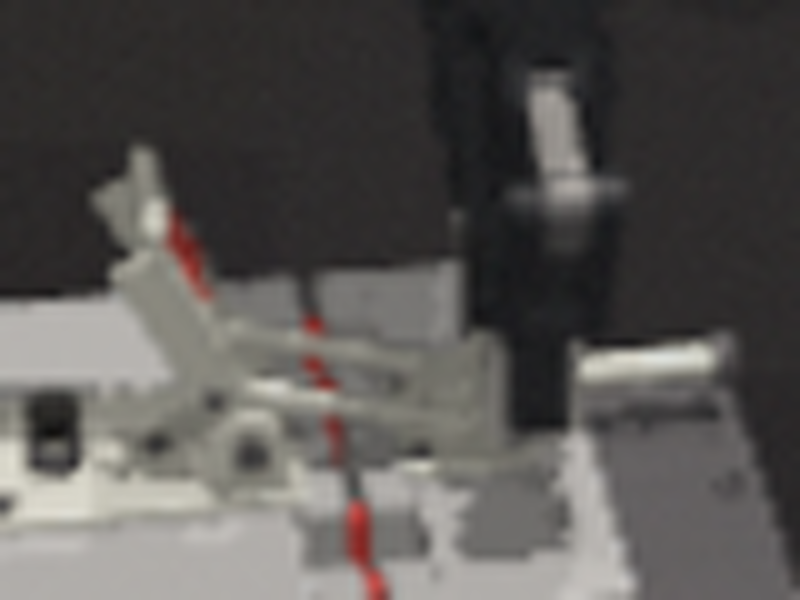

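Request:
{"method": "carry_out", "body": {
  "targets": [
    {"hand": 25,"dx": 1,"dy": 0,"dz": 0,"spin": 0},
    {"hand": 25,"dx": 1.8,"dy": 0,"dz": 0,"spin": 0},
    {"hand": 25,"dx": 1.8,"dy": 0,"dz": 0,"spin": 0},
    {"hand": 45,"dx": 1.8,"dy": 0,"dz": 0,"spin": 0},
    {"hand": 60,"dx": 1.8,"dy": 0,"dz": 0,"spin": 0},
    {"hand": 70,"dx": 1.8,"dy": 0,"dz": 0,"spin": 0},
    {"hand": 70,"dx": 1.8,"dy": 0,"dz": 0,"spin": 0},
    {"hand": 70,"dx": 1.8,"dy": 0,"dz": 0,"spin": 0},
    {"hand": 70,"dx": 1.8,"dy": 0,"dz": -8,"spin": 0},
    {"hand": 70,"dx": 1.8,"dy": 0,"dz": -20,"spin": 0}
  ]
}}

```text
t: 14.95
tool_pos: [606.3, -75.6, 90.5]
tcp_rot: [-180.0, 0.2, -1.2]
force: [-0.5, -0.4, 1.5]
grip_width: 59.8
```

```bash
python3 snap.py p side,wrist; python3 z.py p;python3 -c "
import cv2
a=cv2.imread('pics/p_side.png');cv2.imwrite('pics/p_s.png',cv2.resize(a[190:250,220:300],None,fx=10,fy=10,interpolation=cv2.INTER_CUBIC))"
```

```text
14.95 [606.28 -75.58  90.47] [-179.96    0.22   -1.16] [-0.47 -0.39  1.45] 59.8
[67.23 -0.87 93.37]
```

View pics/p_s.png

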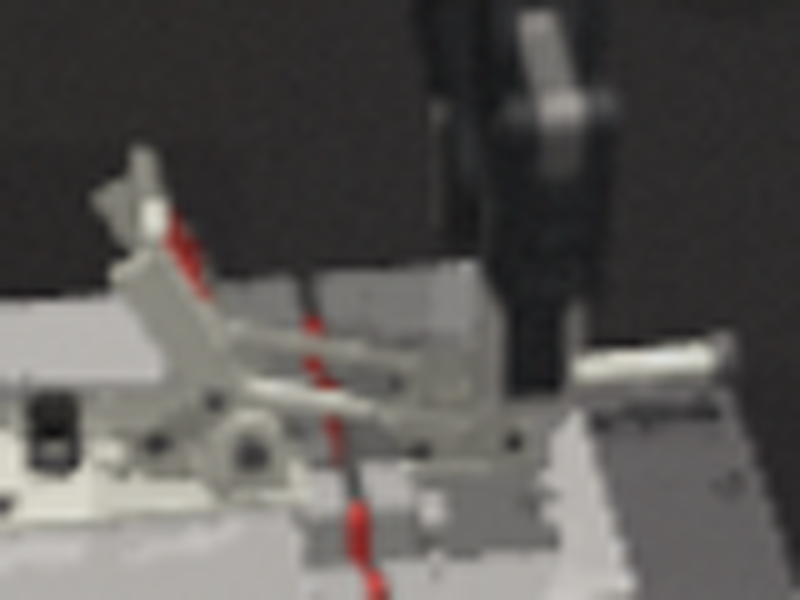

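View pics/p_wrist.png

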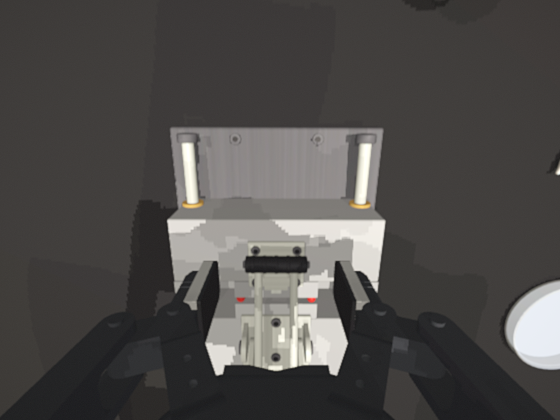

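Request:
{"method": "carry_out", "body": {
  "targets": [
    {"hand": 70,"dx": 0,"dy": 0,"dz": -20,"spin": 0},
    {"hand": 40,"dx": 0,"dy": 0,"dz": -40,"spin": 0},
    {"hand": 0,"dx": -8,"dy": 0,"dz": -45,"spin": 0},
    {"hand": 0,"dx": -20,"dy": 0,"dz": -45,"spin": 0},
    {"hand": 0,"dx": -34,"dy": 0,"dz": -45,"spin": 0},
    {"hand": 0,"dx": -46,"dy": 0,"dz": -42,"spin": 0},
    {"hand": 0,"dx": -54,"dy": 0,"dz": -36,"spin": 0},
    {"hand": 0,"dx": -57,"dy": 0,"dz": -33,"spin": 0},
    {"hand": 0,"dx": -57,"dy": 0,"dz": -33,"spin": 0},
    {"hand": 0,"dx": -57,"dy": 0,"dz": -33,"spin": 0}
  ]
}}

```text
t: 15.88
tool_pos: [550.8, -74.7, 123.8]
tcp_rot: [-180.0, 0.0, -1.2]
force: [-0.3, 0.2, -0.1]
grip_width: -0.0
```

```bash
python3 snap.py q side; python3 -c "
import cv2
from h import *
from cell import manip
print(w2m(manip.observe()['tool_pos']))
a=cv2.imread('pics/q_side.png');cv2.imwrite('pics/q_s.png',cv2.resize(a[180:250,220:300],None,fx=8,fy=8,interpolation=cv2.INTER_CUBIC))
for th in (1.08,.9,.75,.6,.45,.3,.18,.07,0,-.07): print(th,lev(th)[0].round(1),lev(th)[1].round(1))"
```

```text
15.88 [550.84 -74.73 123.85] [-1.7999e+02  2.0000e-02 -1.1600e+00] [-0.32  0.25 -0.07] -0.0
[  9.52708531  -0.84961008 124.13412523]
1.08 [-15.6 124.1] [-22.2 136.5]
0.9 [-23.6 120.6] [-32.3 131.5]
0.75 [-29.7 116.6] [-39.9 126.1]
0.6 [-35.1 111.7] [-46.7 119.6]
0.45 [-39.7 106.1] [-52.3 112.2]
0.3 [-43.5  99.8] [-56.9 104. ]
0.18 [-45.8  94.5] [-59.6  97. ]
0.07 [-47.3  89.3] [-61.3  90.3]
0 [-48.  86.] [-62.  86.]
-0.07 [-48.4  82.6] [-62.4  81.6]
```

View pics/q_s.png

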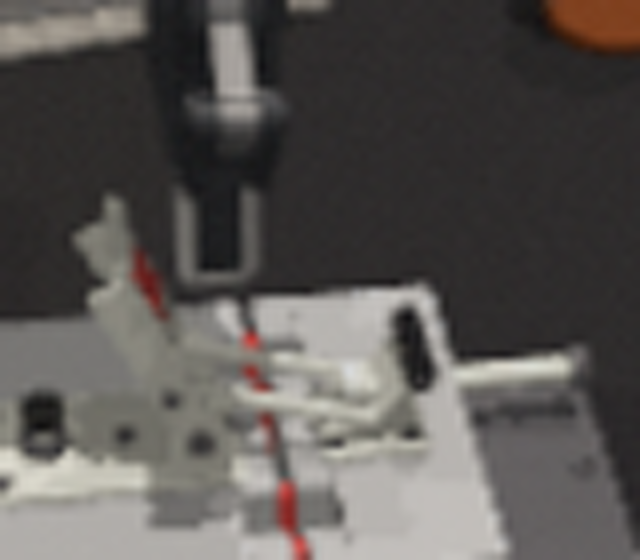

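Request:
{"method": "carry_out", "body": {
  "targets": [
    {"hand": 0,"dx": -5,"dy": -0.5,"dz": 0,"spin": 0},
    {"hand": 0,"dx": -9,"dy": -0.5,"dz": 0,"spin": 0},
    {"hand": 0,"dx": -12,"dy": -0.5,"dz": 0,"spin": 0},
    {"hand": 0,"dx": -14.5,"dy": -0.5,"dz": 0,"spin": 0},
    {"hand": 0,"dx": -17,"dy": -0.5,"dz": 1,"spin": 0},
    {"hand": 0,"dx": -19.5,"dy": -0.5,"dz": 2.2,"spin": 0},
    {"hand": 0,"dx": -22,"dy": -0.5,"dz": 3.5,"spin": 0},
    {"hand": 0,"dx": -24,"dy": -0.5,"dz": 4.7,"spin": 0},
    {"hand": 0,"dx": -26,"dy": -0.5,"dz": 6,"spin": 0},
    {"hand": 0,"dx": -26,"dy": -0.5,"dz": 6,"spin": 0}
  ]
}}

```text
t: 16.77
tool_pos: [525.8, -73.8, 119.1]
tcp_rot: [180.0, -0.2, -1.2]
force: [4.1, 1.0, 5.3]
grip_width: -0.0
```

```bash
cat > y.sh <<'E'
python3 snap.py $1 side; python3 -c "
import cv2
from h import *
from cell import manip
print(w2m(manip.observe()['tool_pos']))
a=cv2.imread('pics/$1_side.png');cv2.imwrite('pics/$1_s.png',cv2.resize(a[180:250,220:300],None,fx=8,fy=8,interpolation=cv2.INTER_CUBIC))"
E
bash y.sh r
```

```text
16.77 [525.84 -73.8  119.12] [ 1.7998e+02 -1.7000e-01 -1.1600e+00] [4.15 0.98 5.26] -0.0
[-16.10036436  -0.34799049 119.12252023]
```

View pics/r_s.png

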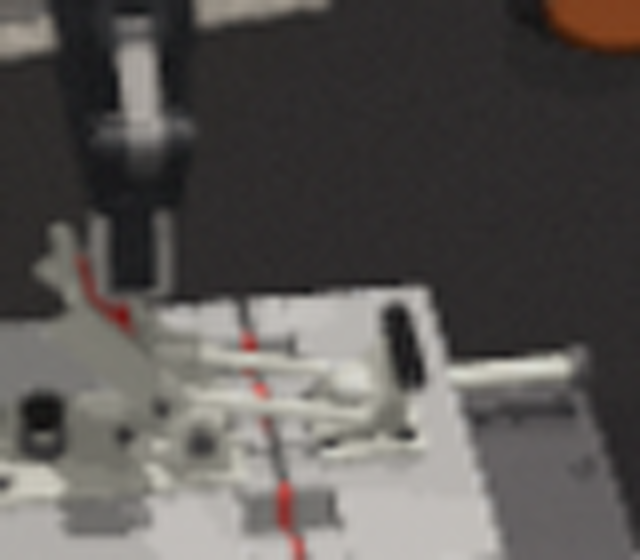

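Request:
{"method": "carry_out", "body": {
  "targets": [
    {"hand": 0,"dx": -1.5,"dy": 0,"dz": 1,"spin": 0},
    {"hand": 0,"dx": -3,"dy": 0,"dz": 2,"spin": 0},
    {"hand": 0,"dx": -4.5,"dy": 0,"dz": 3.2,"spin": 0},
    {"hand": 0,"dx": -6,"dy": 0,"dz": 4.6,"spin": 0},
    {"hand": 0,"dx": -7.6,"dy": 0,"dz": 6.3,"spin": 0},
    {"hand": 0,"dx": -9,"dy": 0,"dz": 7.8,"spin": 0},
    {"hand": 0,"dx": -10.5,"dy": 0,"dz": 9.4,"spin": 0},
    {"hand": 0,"dx": -12,"dy": 0,"dz": 11,"spin": 0},
    {"hand": 0,"dx": -13,"dy": 0,"dz": 12,"spin": 0},
    {"hand": 0,"dx": -13,"dy": 0,"dz": 12,"spin": 0}
  ]
}}

```text
t: 17.65
tool_pos: [512.5, -73.5, 106.9]
tcp_rot: [180.0, -0.1, -1.2]
force: [3.1, 0.9, 5.7]
grip_width: -0.1
```

```bash
bash y.sh s
```

```text
17.65 [512.53 -73.5  106.87] [ 1.7999e+02 -1.2000e-01 -1.1600e+00] [3.09 0.86 5.68] -0.1
[-29.47297716  -0.34919629 106.86007396]
```

View pics/s_s.png

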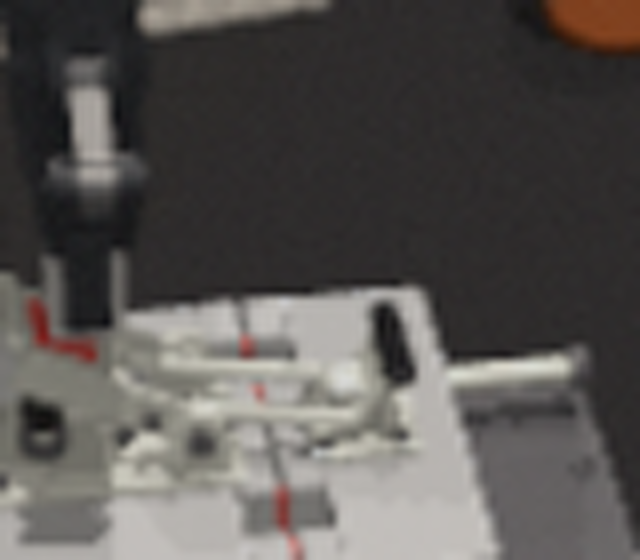

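Request:
{"method": "carry_out", "body": {
  "targets": [
    {"hand": 0,"dx": -1.3,"dy": 0,"dz": 1.4,"spin": 0},
    {"hand": 0,"dx": -2.6,"dy": 0,"dz": 2.8,"spin": 0},
    {"hand": 0,"dx": -3.8,"dy": 0,"dz": 4.2,"spin": 0},
    {"hand": 0,"dx": -5,"dy": 0,"dz": 5.6,"spin": 0},
    {"hand": 0,"dx": -6.2,"dy": 0,"dz": 7,"spin": 0},
    {"hand": 0,"dx": -7.4,"dy": 0,"dz": 8.4,"spin": 0},
    {"hand": 0,"dx": -8.5,"dy": 0,"dz": 9.8,"spin": 0},
    {"hand": 0,"dx": -9.5,"dy": 0,"dz": 11.2,"spin": 0},
    {"hand": 0,"dx": -10.5,"dy": 0,"dz": 12.5,"spin": 0},
    {"hand": 0,"dx": -11.5,"dy": 0,"dz": 13.5,"spin": 0}
  ]
}}

```text
t: 18.53
tool_pos: [498.8, -72.9, 92.0]
tcp_rot: [-180.0, 0.2, -1.2]
force: [0.4, 0.4, -0.5]
grip_width: -0.2
```

```bash
bash y.sh t
```

```text
18.53 [498.82 -72.95  92.05] [-1.7997e+02  1.6000e-01 -1.1600e+00] [ 0.42  0.41 -0.55] -0.2
[-43.29479146  -0.09792123  91.99589542]
```

View pics/t_side.png

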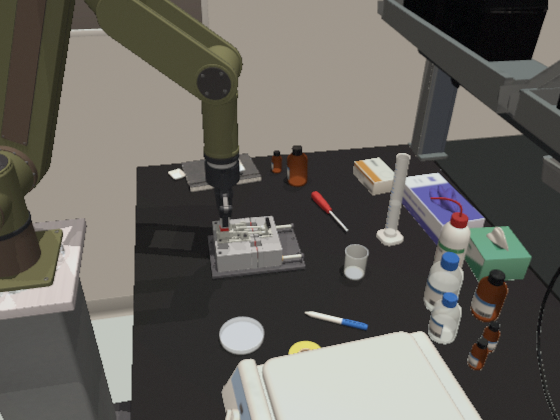

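Request:
{"method": "carry_out", "body": {
  "targets": [
    {"hand": 0,"dx": 0,"dy": 0,"dz": 0.5,"spin": 0},
    {"hand": 0,"dx": 0,"dy": 0,"dz": 1,"spin": 0},
    {"hand": 0,"dx": 0,"dy": 0,"dz": 1.5,"spin": 0},
    {"hand": 0,"dx": 0,"dy": 0,"dz": 2,"spin": 0},
    {"hand": 0,"dx": 0,"dy": 0,"dz": 2.5,"spin": 0},
    {"hand": 0,"dx": 0,"dy": 0,"dz": 3,"spin": 0},
    {"hand": 0,"dx": 0,"dy": 0,"dz": 3.5,"spin": 0},
    {"hand": 0,"dx": 0,"dy": 0,"dz": 4,"spin": 0},
    {"hand": 0,"dx": 0,"dy": 0,"dz": 4,"spin": 0},
    {"hand": 0,"dx": 0,"dy": 0,"dz": 4,"spin": 0}
  ]
}}

```text
t: 19.42
tool_pos: [500.3, -73.2, 88.8]
tcp_rot: [-180.0, 0.0, -1.2]
force: [0.7, -0.6, -0.1]
grip_width: -0.0
```

Request:
{"method": "carry_out", "body": {
  "targets": [
    {"hand": 0,"dx": 0,"dy": 0,"dz": 0.5,"spin": 0},
    {"hand": 0,"dx": 0,"dy": 0,"dz": 1,"spin": 0},
    {"hand": 0,"dx": 0,"dy": 0,"dz": 1.5,"spin": 0},
    {"hand": 0,"dx": 0,"dy": 0,"dz": 2,"spin": 0},
    {"hand": 0,"dx": 0,"dy": 0,"dz": 2.5,"spin": 0},
    {"hand": 0,"dx": 0,"dy": 0,"dz": 2.5,"spin": 0},
    {"hand": 0,"dx": 0,"dy": 0,"dz": 2.5,"spin": 0},
    {"hand": 0,"dx": 0,"dy": 0,"dz": 2.5,"spin": 0},
    {"hand": 0,"dx": 0,"dy": 0,"dz": 2.5,"spin": 0},
    {"hand": 0,"dx": 0,"dy": 0,"dz": 2.5,"spin": 0}
  ]
}}

```text
t: 20.25
tool_pos: [500.3, -73.2, 86.7]
tcp_rot: [180.0, -0.0, -1.2]
force: [-1.7, -0.1, 4.7]
grip_width: -0.2
```

Request:
{"method": "carry_out", "body": {
  "targets": [
    {"hand": 0,"dx": 0,"dy": 0,"dz": 0.3,"spin": 0},
    {"hand": 0,"dx": 0,"dy": 0,"dz": 0.6,"spin": 0},
    {"hand": 0,"dx": 0,"dy": 0,"dz": 0.9,"spin": 0},
    {"hand": 0,"dx": 0,"dy": 0,"dz": 1,"spin": 0},
    {"hand": 0,"dx": 0,"dy": 0,"dz": 1,"spin": 0},
    {"hand": 0,"dx": 0,"dy": 0,"dz": 1,"spin": 0},
    {"hand": 0,"dx": 0,"dy": 0,"dz": 1,"spin": 0},
    {"hand": 0,"dx": 0,"dy": 0,"dz": 1,"spin": 0},
    {"hand": 0,"dx": 0,"dy": 0,"dz": 1,"spin": 0},
    {"hand": 0,"dx": 0,"dy": 0,"dz": 1,"spin": 0}
  ]
}}

```text
t: 21.08
tool_pos: [500.3, -73.2, 86.5]
tcp_rot: [180.0, -0.0, -1.2]
force: [-3.7, -0.1, 11.9]
grip_width: -0.1
```

Request:
{"method": "carry_out", "body": {
  "targets": [
    {"hand": 0,"dx": 0,"dy": 0,"dz": 0.2,"spin": 0},
    {"hand": 0,"dx": 0,"dy": 0,"dz": 0.2,"spin": 0},
    {"hand": 0,"dx": 0,"dy": 0,"dz": 0.2,"spin": 0},
    {"hand": 0,"dx": 0,"dy": 0,"dz": 0.2,"spin": 0},
    {"hand": 0,"dx": 0,"dy": 0,"dz": 0.2,"spin": 0},
    {"hand": 0,"dx": 0,"dy": 0,"dz": 0.2,"spin": 0},
    {"hand": 0,"dx": 0,"dy": 0,"dz": 0.2,"spin": 0},
    {"hand": 0,"dx": 0,"dy": 0,"dz": 0.2,"spin": 0},
    {"hand": 0,"dx": 0,"dy": 0,"dz": 0.2,"spin": 0},
    {"hand": 0,"dx": 0,"dy": 0,"dz": 0.2,"spin": 0}
  ]
}}

```text
t: 21.92
tool_pos: [500.3, -73.2, 86.5]
tcp_rot: [180.0, -0.0, -1.2]
force: [-3.7, 0.2, 12.7]
grip_width: 0.6
```

```bash
bash y.sh u
```

```text
21.92 [500.28 -73.21  86.45] [ 1.7999e+02 -4.0000e-02 -1.1500e+00] [-3.7   0.24 12.69] 0.6
[-41.70655635  -0.32354214  86.45342194]
```

View pics/u_s.png

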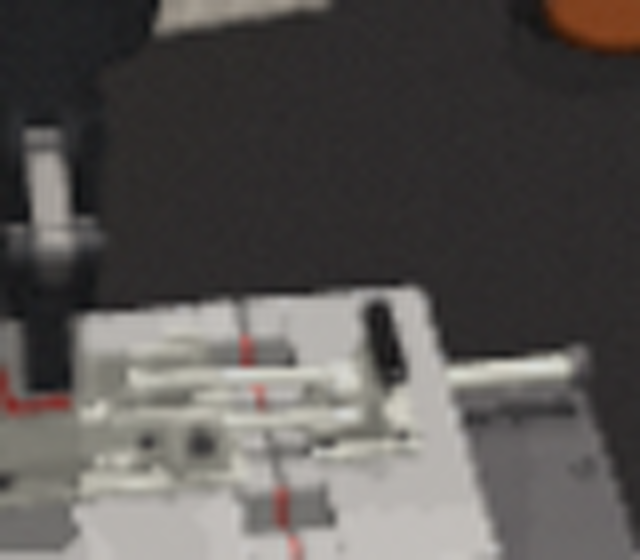

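Request:
{"method": "carry_out", "body": {
  "targets": [
    {"hand": 0,"dx": 0,"dy": 0,"dz": -1,"spin": 0},
    {"hand": 0,"dx": 0,"dy": 0,"dz": -3,"spin": 0},
    {"hand": 0,"dx": 0,"dy": 0,"dz": -10,"spin": 0},
    {"hand": 0,"dx": 0,"dy": 0,"dz": -30,"spin": 0},
    {"hand": 0,"dx": 0,"dy": 10,"dz": -60,"spin": 0},
    {"hand": 0,"dx": 0,"dy": 35,"dz": -90,"spin": 0},
    {"hand": 0,"dx": 10,"dy": 65,"dz": -100,"spin": 0},
    {"hand": 0,"dx": 25,"dy": 95,"dz": -100,"spin": 0},
    {"hand": 0,"dx": 35,"dy": 110,"dz": -100,"spin": 0},
    {"hand": 0,"dx": 35,"dy": 110,"dz": -100,"spin": 0}
  ]
}}

```text
t: 22.8
tool_pos: [536.0, -187.9, 186.0]
tcp_rot: [179.8, -0.2, -1.3]
force: [0.0, -0.6, -0.0]
grip_width: 0.0
```

```bash
python3 snap.py v0 side; python3 snap.py v wrist,side
python3 - <<'E'
import cv2,numpy as np
a=cv2.imread('pics/v_side.png')[180:260,205:305];b=cv2.imread('pics/v_wrist.png')
cv2.imwrite('pics/v_s.png',cv2.resize(a,None,fx=7,fy=7,interpolation=cv2.INTER_CUBIC))
E
```

```text
22.8 [ 536.01 -187.88  186.04] [179.83  -0.24  -1.32] [ 0.02 -0.57 -0.05] 0.0
22.85 [ 534.1  -185.59  185.28] [ 1.7998e+02 -6.0000e-02 -1.2900e+00] [-0.13  0.79 -0.  ] 0.3
```

View pics/v_s.png

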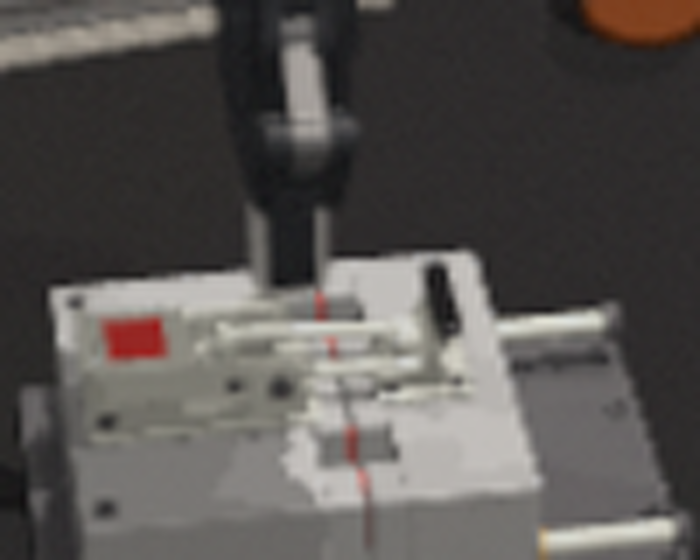

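View pics/v_wrist.png

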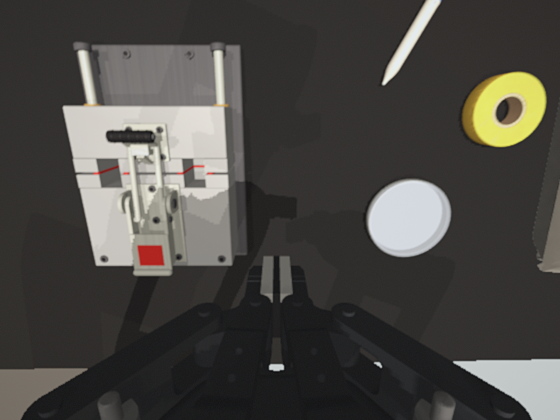

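The wrist view shows the lever flat (red pad at 150,255), the loop over the keeper (roller at 130,136) and the halves closed on the cords. The robot is clear of everything.

```bash
python3 -c "
from cell import manip
print(manip.finish_job())"
```

```text
the job is handed in; nothing more can be done
None
```

The mould is closed and latched, and I handed the job in at about 23 s of the 72 s allowed, with the robot standing clear.

1. **Sliding half:** I pushed it from behind until it met the cords. The last reading was about 5.8 N.
2. **Latch loop:** I lifted it over the keeper lip, lowered it behind and drew it back against the post. It stopped firmly at about 9 N with the lever near 1.08 rad, which fits the bar sitting under the lip.
3. **Lever:** I pressed it over centre with about 6 to 7 N. It dropped by itself past dead centre, and I then seated it on the stop with 12.7 N. It moved only about 0.2 mm as the push rose from 4.7 to 12 N. The height at the pad puts the lever at about 0 rad.

**Last checks:** The final wrist and side pictures, taken after I let go, show the lever flat, the loop over the keeper and the halves closed on the cords. The force on the tool is close to zero. The arm touched none of the other things, though I did not compare their positions before and after.

**Limits of these checks:**
- Forces were read only at the end of each move, so a brief higher peak in between would not have shown. No reading passed 13.3 N.
- The bar's place under the lip comes from geometry and feel, because the tab hid it from the cameras.

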